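Count connectors into a screw-top tub on the counting scale

ROBOT

A 6-joint arm with a two-finger parallel gripper is mounted at the origin on the work surface. World frame = base frame: x ahead of the robot, y to its left, z up, the work surface at z = 0. Lengths are in m, angles in rad, forces in N, time in s.
With the tool pointing down it reaches from about 0.3 to 0.775 m from the base axis. Payload 14.6 kg.
Tool frame: the origin (TCP) lies midway between the tips of the shut fingers; the grasp point (between the pads) lies 19 mm behind it (ctrl.grip_depth is the distance from the TCP to the grasp point, in m); z points along the fingers, x is the direction in which the jaws open and shut, and the axes are right-handed (so a half turn about z gives the same grasp; the last joint's range is limited). The gripper opens to 94 mm and grips with 3 to 60 N. Pads are 16 mm wide; open, the fingers measure 119 mm over their backs; the gripper's body (75 mm by 177 mm) begins 78 mm behind the grasp point.
Start: joints at [1.207, 0.3, 1.521, -0, 1.321, -0.067], TCP at [0.161, 0.526, 0.205] pointing down, gripper open.
Joint ranges: [-3.03, 3.03], [-0.79, 2.21], [0.23, 2.52], [-1.04, 4.18], [0, 3.07], [-2.55, 2.55]. Speed limits (rad/s): [2.22, 2.22, 2.57, 3.14, 3.14, 3.14].

INTERFACE

Orientations are given as [roll, pitch, yaw] about the fixed x, y, z axes, in that order (R = Rz(yaw) Ry(pitch) Rx(roll)).
In Python, from station import ctrl gives the robot as it stands.
- The arm moves only by the tool play_rows, never from a script. Its argument "steps" is a list that holds one entry, the list of rows, each a list of 7 numbers: the shift along the tool's x, y, z in cm, then the turn, a rotation vector about the tool's x, y, z in rad, then the opening, from 0 (shut) to 1 (fully open). In form: [[[x, y, z, ax, ay, az, hand], ...]]. A call has 1 to 20 rows; each row is the pose to reach, as a shift and turn from the pose measured when the call began, along the tool's axes at that moment; what a row does not reach only later rows make up. A row lasts 1/12 s, in which the tool goes at most 41.7 mm and 7.16 degrees, less where a joint would pass 70% of its speed; a pose out of reach is approached as far as the arm can. A call with a gripper value outside its range is refused whole. The fingers move at their own pace and stop on an object; "force" is the grip in N (left out, the last holds). Time passes only in rows, so rows that repeat a pose let the fingers close. It gives the time, the measured TCP pose, the force and the opening at its end, in the units of the state.
- ctrl.get_obs(): the state, without advancing time (a new reading comes with each control period).
- ctrl.camera(name): name is "side" or "top"; returns a dict with "frame" (420x560x3 uint8, blue, green, red), "fovy" (degrees; the focal length in pixels is half the picture's height over the tangent of half this angle, whatever the lens; pixels are square), "cx", "cy" (the principal point, pixels), "world_to_cam" (4x4, takes a point from world to camera coordinates). Camera axes: x right, y up, looking along -z (the intrinsics and any distortion apply to the point x, -y, -z); pixel columns grow to the right and rows downward; lengths in m; the calibration is good to about 2 mm. A picture is of the moment at which its call begins. There is no depth.
- ctrl.hand_in(): hands the job in, once; it reports no verdict.
The state is a dict: "time_s": time; "qpos": joint angles; "joint_vel": joint speeds; "tau": joint torques, N m; "ee_pos": TCP position; "eef_rot": TCP orientation; "force": force on the tool from outside, world axes, zero at the start; "moment": the same for the moment, N m; "grip_width": finger opening in m.
Only numpy, scipy, OpenCV 4.12 (cv2) and the standard library are available. Lean on these libraries where they do the work, as an engineer would, in place of code of your own. Each camera call takes 0.05 s, during which the arm holds its last target. There are 200 camera calls.

TASK

Press the yellow key to zero the scale while the tub is still empty, put every brown connector into the tub, then close it: set the orange lid level on the neck, turn it backward until the thread drops in, and screw it forward fully home without cross-threading. Only once the lid is home and let go, press the blue key and then the green key, pressing each key fully down and one at a time, and leave the heat gun, blue bin, screwdriver and tape where they are.

Things in the scene. Friction and masses are not known exactly. Their poses are not given: they have to be found in the camera images.
- tub_mouth (a point): Centre of the mouth, at rim level, of a clear straight open tub fixed on the round pan of a low grey counting scale (scale 140 x 140 x 22 mm, pan top 30 mm above the bench, all fixed). Tub 76 mm tall, 60 mm inner and 66 mm outer diameter; z up. Round its neck is a white four-start thread, 79 mm across, whose angle varies from start to start and is not told by this point's yaw.
- tub_floor (a point): Centre of the tub's inner floor, 71 mm below the mouth.
- lid: Loose orange screw lid, 88 mm diameter, about 110 g, bar-up on the bench at the start; origin at the centre of its underside, z up through the top. The top of its disc is 23.4 mm above the origin. Inside its skirt, at the lower edge, four pins 5 mm thick point inward, 90 degrees apart; they have about 1.7 mm of play round the neck.
- lid_bar (a point): Top centre of the lid's black grip bar, on the lid's axis, 51.4 mm above the lid's origin. The bar stands on the disc, 54 mm long along the lid's x, 14 mm thick along its y, 28 mm tall.
- lid_top_rest (a point): Point on the tub's axis 4 mm below the mouth: the lid's origin is here when its pins rest on the flat thread tops (3.5 mm higher on a rib, which stops it turning forward). Turned backward (counter-clockwise from above) by up to 90 degrees, the pins come over four gaps, 22 degrees of free turn each, and the lid can drop 7.5 to 9.5 mm.
- lid_home (a point): Point on the tub's axis 18.4 mm below the mouth: the lid's origin is here when fully home. From the gaps the lid turns forward (clockwise from above) by 52 to 74 degrees to a hard end stop, going down 34 mm per full turn (1 mm per 10.6 degrees), with 1.8 mm vertical play. It turns easily and stays where it is left.
- conn0: Brown plastic connector housing, a plain block 26 x 16 x 13 mm (its own x, y, z) with dark openings at one end, 14 g, lying on the bench in front of the scale; origin at the centre of the block. Three to five are present in a run (None: absent).
- conn1: Brown plastic connector housing, a plain block 26 x 16 x 13 mm (its own x, y, z) with dark openings at one end, 14 g, lying on the bench in front of the scale; origin at the centre of the block. Three to five are present in a run (None: absent).
- conn2: Brown plastic connector housing, a plain block 26 x 16 x 13 mm (its own x, y, z) with dark openings at one end, 14 g, lying on the bench in front of the scale; origin at the centre of the block. Three to five are present in a run (None: absent).
- conn3: Brown plastic connector housing, a plain block 26 x 16 x 13 mm (its own x, y, z) with dark openings at one end, 14 g, lying on the bench in front of the scale; origin at the centre of the block. Three to five are present in a run (None: absent).
- conn4: Brown plastic connector housing, a plain block 26 x 16 x 13 mm (its own x, y, z) with dark openings at one end, 14 g, lying on the bench in front of the scale; origin at the centre of the block. Three to five are present in a run (None: absent).
- yellow_key_top (a point): Centre of the top of the yellow round push key, 28 mm across, pointing up, about 34 mm above the bench; the three keys stand in a row 55 mm apart on a grey panel (100 x 190 x 12 mm, fixed to the bench), in an order that varies. This point moves with the key. Zeroes the scale.
- blue_key_top (a point): Centre of the top of the blue round push key, 28 mm across, pointing up, about 34 mm above the bench; the three keys stand in a row 55 mm apart on a grey panel (100 x 190 x 12 mm, fixed to the bench), in an order that varies. This point moves with the key. Counts.
- green_key_top (a point): Centre of the top of the green round push key, 28 mm across, pointing up, about 34 mm above the bench; the three keys stand in a row 55 mm apart on a grey panel (100 x 190 x 12 mm, fixed to the bench), in an order that varies. This point moves with the key. Prints.
- yellow_key (a joint): Travel of the yellow key: 0 up, 0.006 m fully down; a spring, about 1.5 N to start and 5 N fully down.
- blue_key (a joint): Travel of the blue key: 0 up, 0.006 m fully down; a spring, about 1.5 N to start and 5 N fully down.
- green_key (a joint): Travel of the green key: 0 up, 0.006 m fully down; a spring, about 1.5 N to start and 5 N fully down.
- heat_gun: A grey and black hot-air gun standing upright on its tail, 235 mm tall, about 80 mm across with a handle sticking out. Not part of the job: leave it alone. Origin: centre of its underside.
- bin: An open blue stacking bin, 150 x 110 x 70 mm. Leave it alone. Origin: centre of its underside.
- driver: A screwdriver with a red handle, lying down. Leave it alone.
- tape: A black roll of tape lying flat, 90 mm across, 19 mm tall. Leave it alone. Origin: centre of its underside.
Things that resemble listed ones, but are neither listed nor needed, are in the scene too. Leave any red look-alike of the part that bears tub_mouth alone.

How it is judged:
On the way, in this order (a step that is already met when the one before it is completed fails the run):
1. the yellow key is pressed fully down, alone (value of joint yellow_key above 0.004 m and value of joint each of blue_key, green_key below 0.002 m), for 0.05 s.
2. every connector is in the tub, below its rim (horizontal distance between each of conn0, conn1, conn2, conn3, conn4 and tub_mouth below 0.028 m and z of each of conn0, conn1, conn2, conn3, conn4 in the frame of tub_mouth below -0.01 m), for 0.3 s.
3. the lid has dropped level into the thread gaps (its underside more than 9 mm below the mouth) (horizontal distance between lid and tub_mouth below 0.006 m and z of lid in the frame of tub_mouth below -0.009 m and angle between lid's own z axis and vertical below 0.1 rad), for 0.1 s.
4. the lid is screwed home (within 1.6 mm of its lowest position), level and let go (horizontal distance between lid and tub_mouth below 0.006 m and z of lid in the frame of tub_mouth below -0.0168 m and angle between lid's own z axis and vertical below 0.06 rad and contact force between the fingers and lid below 0.3 N), for 0.2 s.
5. the blue key is pressed fully down, alone (value of joint blue_key above 0.004 m and value of joint each of yellow_key, green_key below 0.002 m), for 0.05 s.
6. the green key is pressed fully down, alone (value of joint green_key above 0.004 m and value of joint each of yellow_key, blue_key below 0.002 m), for 0.05 s.
At the end, for the whole second after the job is handed in: Every connector lies in the tub (centre within 28 mm of its axis and at least 10 mm below the rim), the lid is screwed home on it (underside at least 16.8 mm below the mouth; 18.4 is the stop), centred within 6 mm, level within 0.06 rad, at rest, and all keys are up again (all of step 2 and horizontal distance between lid and tub_mouth below 0.006 m and z of lid in the frame of tub_mouth below -0.0168 m and angle between lid's own z axis and vertical below 0.06 rad and value of joint each of yellow_key, blue_key, green_key below 0.002 m and linear speed of lid below 0.02 m/s); the robot touches nothing.
It fails at once if the yellow key is pressed with connectors already in the tub (value of joint yellow_key above 0.004 m and ((horizontal distance between conn0 and tub_mouth below 0.028 m and z of conn0 in the frame of tub_mouth below -0.01 m) or (horizontal distance between conn1 and tub_mouth below 0.028 m and z of conn1 in the frame of tub_mouth below -0.01 m) or (horizontal distance between conn2 and tub_mouth below 0.028 m and z of conn2 in the frame of tub_mouth below -0.01 m) or (horizontal distance between conn3 and tub_mouth below 0.028 m and z of conn3 in the frame of tub_mouth below -0.01 m) or (horizontal distance between conn4 and tub_mouth below 0.028 m and z of conn4 in the frame of tub_mouth below -0.01 m))).
It fails at once if the blue or green key is pressed before the lid is home (value of joint any of blue_key, green_key above 0.004 m and not (horizontal distance between lid and tub_mouth below 0.006 m and z of lid in the frame of tub_mouth below -0.0168 m and angle between lid's own z axis and vertical below 0.06 rad)).
It fails at once if two keys are down together (value of joint each of yellow_key, blue_key above 0.004 m or value of joint each of yellow_key, green_key above 0.004 m or value of joint each of blue_key, green_key above 0.004 m).
It fails at once if a bystander (heat gun, bin, screwdriver, tape) is moved more than 3 cm (distance of any of heat_gun, bin, driver, tape from where it was at the start of the episode above 0.03 m).
Of conn0, conn1, conn2, conn3, conn4 only 3 to 5 are there at a start; the rules pass over those that are not, and their reading is None.
At some moment in a run one of conn0, conn1, conn2, conn3, conn4 may be knocked a few centimetres aside while the robot is not near it.
Once in a run the grip may slacken for a moment while it holds something.
It also fails if it takes over 210 s, if anything falls off the work surface, if the arm or the gripper's body presses on something with over 40 N, if the wrist force passes 120 N, or if a joint passes its speed limit or range.

## Working session

There is one attempt and no reset: what is moved stays moved. The work goes in short steps, Python scripts to look and compute and a tool call to move; the robot and the scene stay as the last step left them, time stands still between calls to the robot, and variables do not carry over. Pictures are saved under pics/ and viewed, about 12 in all and at most 16, crops included, and the job is handed in when it is done.

Besides the shell and the picture viewer there is one more tool, called as name(argument=value, ...), one argument or row to a line, values as JSON. play_rows: Moves the arm, as the interface text tells. Its arguments: {"type":"object","properties":{"steps":{"type":"array"},"force":{"type":"number"}},"required":["steps"]}

```bash
ls; mkdir -p pics; python3 - <<'E'
from station import ctrl
import cv2
o=ctrl.get_obs(); print({k:(v if not hasattr(v,'round') else v) for k,v in o.items()}, ctrl.grip_depth)
for n in ("top","side"):
    c=ctrl.camera(n); cv2.imwrite(f"pics/{n}0.png",c["frame"]); print(n,c["fovy"],c["cx"],c["cy"],c["world_to_cam"].tolist() if hasattr(c["world_to_cam"],'tolist') else c["world_to_cam"],[k for k in c])
E
```

```text
pics
{'time_s': 0.0, 'qpos': array([ 1.20738418e+00,  3.00437180e-01,  1.52156601e+00, -2.06621241e-05,
        1.32069184e+00, -6.65661155e-02]), 'joint_vel': array([-0.0007876 ,  0.00020287, -0.00053991,  0.0010462 , -0.00023112,
       -0.00118202]), 'tau': array([-1.68884271e-03, -5.31794322e+01, -3.52726114e+01,  7.07452185e-02,
        2.44784262e-02, -1.33059070e-04]), 'ee_pos': array([0.16077763, 0.52570974, 0.20491131]), 'eef_rot': array([-3.14153930e+00,  1.10126447e-03,  1.27395545e+00]), 'force': array([-0.44653059, -0.79963723, -0.98084793]), 'moment': array([-0.03788827, -0.00775823,  0.01055566]), 'grip_width': 0.09398023608668858} 0.0188
top 47.28813116720315 276.23820729341816 199.64725744075406 [[-0.020342181280858473, -0.9997913927277577, -0.0018348537344437536, -0.010630657982268478], [0.9966836267045484, -0.020423509952451388, 0.07876946426306429, -0.5919231984957803], [-0.07879050653349509, -0.00022642595308242585, 0.9968911699937374, -1.8097525830855026], [0.0, 0.0, 0.0, 1.0]] ['frame', 'fovy', 'cx', 'cy', 'world_to_cam']
side 49.95661591756721 282.3398058071369 208.88984101362416 [[0.7831707852077772, -0.6218011825197644, -0.002609715320961177, -0.4995861501699692], [0.4573917962989374, 0.5732406158521027, 0.6798440563952393, -0.31155060005391993], [-0.42123184337780667, -0.5336276658443833, 0.7333520630433994, -1.2080493210517005], [0.0, 0.0, 0.0, 1.0]] ['frame', 'fovy', 'cx', 'cy', 'world_to_cam']
```

View pics/top0.png

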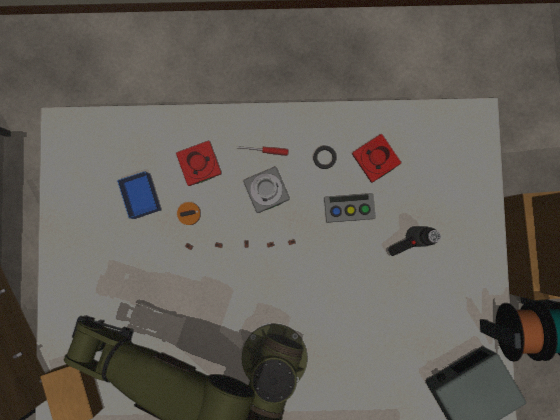

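View pics/side0.png

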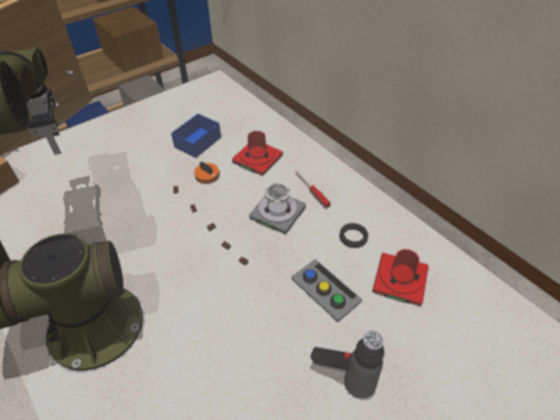

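The top view shows the grey scale and tub at (266,188), the orange lid at (188,213), five connectors along row ~244, and the keys at row ~210 in the order blue 336, yellow 350, green 364. The red look-alikes are at (199,162) and (377,157). Next I measure with colour masks and check a zoomed crop.

```bash
cat > h.py <<'E'
import numpy as np, cv2
from station import ctrl
def cam(n):
    c=ctrl.camera(n); c["f"]=c["frame"].shape[0]/2/np.tan(np.radians(c["fovy"]/2)); return c
def ray(c,u,v):
    M=np.array(c["world_to_cam"]); R=M[:3,:3]; t=M[:3,3]
    d=R.T@np.array([(u-c["cx"])/c["f"],-(v-c["cy"])/c["f"],-1.]); return -R.T@t,d
def onz(c,u,v,z):
    o,d=ray(c,u,v); return o+d*(z-o[2])/d[2]
def proj(c,p):
    M=np.array(c["world_to_cam"]); q=M[:3,:3]@np.array(p)+M[:3,3]
    return c["cx"]+c["f"]*q[0]/-q[2], c["cy"]-c["f"]*q[1]/-q[2]
def tri(c1,p1,c2,p2):
    o1,d1=ray(c1,*p1); o2,d2=ray(c2,*p2)
    s=np.linalg.lstsq(np.c_[d1,-d2],o2-o1,rcond=None)[0]
    a=o1+d1*s[0]; b=o2+d2*s[1]; return (a+b)/2, np.linalg.norm(a-b)
HSV={"orange":((8,150,80),(22,255,255)),"yellow":((23,120,80),(35,255,255)),"blue":((100,120,60),(125,255,255)),
"green":((50,100,50),(85,255,255)),"brown":((0,60,15),(20,255,125)),"black":((0,0,0),(180,255,50))}
def blobs(c,col,roi=None,amin=4):
    h=cv2.cvtColor(c["frame"],cv2.COLOR_BGR2HSV); m=cv2.inRange(h,*[np.array(x) for x in HSV[col]])
    if roi:
        k=np.zeros_like(m); x0,y0,x1,y1=roi; k[y0:y1,x0:x1]=255; m&=k
    n,l,s,ce=cv2.connectedComponentsWithStats(m)
    out=[]
    for i in range(1,n):
        if s[i,4]>=amin:
            ys,xs=np.nonzero(l==i); out.append((s[i,4],ce[i],(xs,ys)))
    return out
def axis_ang(c,px,z):
    P=np.array([onz(c,x,y,z)[:2] for x,y in zip(*px)]); w,v=np.linalg.eigh(np.cov(P.T)); return np.degrees(np.arctan2(v[1,1],v[0,1]))%180, np.sqrt(w)*np.sqrt(12)
E
python3 - <<'E'
from h import *
t=cam("top"); s=cam("side")
for col,z,roi,sroi in (("orange",.0234,(165,195,210,230),(190,155,225,190)),("yellow",.034,(320,190,380,225),(290,255,365,325)),("blue",.034,(320,190,380,225),(290,255,365,325)),("green",.034,(320,190,380,225),(290,255,365,325)),("brown",.013,(180,235,300,252),(165,180,255,270)),("black",.0514,(175,200,200,225),(190,155,225,190))):
    for nm,c,r in (("top",t,roi),("side",s,sroi)):
        for a,ce,px in blobs(c,col,r):
            x0,x1,y0,y1=px[0].min(),px[0].max(),px[1].min(),px[1].max()
            print(nm,col,a,ce.round(1),"bbox",x0,x1,y0,y1,onz(c,*ce,z).round(4), axis_ang(c,px,z) if len(px[0])>8 else '')
a=t["frame"][165:260,165:305]; b=s["frame"][145:250,160:330]
a=cv2.resize(a,(800,543),interpolation=cv2.INTER_CUBIC); cv2.imwrite("pics/a.png",a)
E
```

```text
top orange 328 [188.3 213.3] bbox 177 199 202 224 [0.5461 0.3138 0.0234] (np.float64(24.15174782057744), array([0.07695161, 0.08198937]))
side orange 60 [213.8 169.1] bbox 208 217 164 176 [0.571  0.3059 0.0234] (np.float64(76.69424906497109), array([0.0189783 , 0.06422719]))
side orange 143 [202.3 174.2] bbox 195 213 166 179 [0.5251 0.3082 0.0234] (np.float64(97.25628809706517), array([0.03690944, 0.07248258]))
top yellow 39 [350.4 209.8] bbox 347 354 207 213 [ 0.5463 -0.3031  0.034 ] (np.float64(83.276717210117), array([0.02274365, 0.02424458]))
side yellow 76 [323.6 285.9] bbox 319 328 282 290 [ 0.5434 -0.3031  0.034 ] (np.float64(42.3206646027142), array([0.02484692, 0.02666227]))
top blue 40 [336.  210.7] bbox 333 339 208 214 [ 0.5442 -0.2483  0.034 ] (np.float64(107.36329867846887), array([0.02299808, 0.02439196]))
side blue 61 [309.9 273.5] bbox 306 314 270 277 [ 0.541 -0.248  0.034] (np.float64(47.58263736641475), array([0.02308392, 0.02468113]))
top green 43 [364.8 208.6] bbox 361 368 205 212 [ 0.5497 -0.3579  0.034 ] (np.float64(13.985484861066055), array([0.02389532, 0.0254
[... 1095 characters left out ...]
0.02366949]))
side brown 16 [192.9 207.8] bbox 191 195 206 210 [0.4207 0.199  0.013 ] (np.float64(85.46311661156616), array([0.01117468, 0.02199847]))
side brown 16 [210.5 226.4] bbox 208 213 225 228 [0.4225 0.0944 0.013 ] (np.float64(171.7459551844847), array([0.0116289 , 0.01879988]))
side brown 20 [225.2 244.5] bbox 223 228 242 247 [0.4186 0.0043 0.013 ] (np.float64(93.85395705799938), array([0.01122167, 0.02327443]))
side brown 23 [242.9 260.3] bbox 240 246 258 263 [ 0.4266 -0.0782  0.013 ] (np.float64(104.59438204201243), array([0.01213393, 0.02202624]))
top black 42 [187.2 213. ] bbox 181 194 211 215 [0.5459 0.3127 0.0514] (np.float64(100.681628697589), array([0.012035  , 0.05093715]))
```

View pics/a.png

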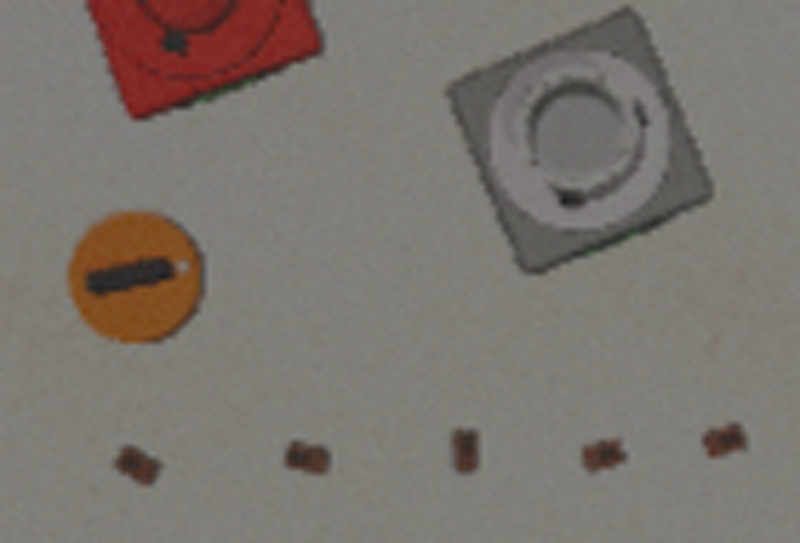

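The crop shows the lid's bar across the middle of the orange disc, the scale's pan and neck ring centred near crop (580,138), and five connectors at crop row ~455. The top and side rays agree to about 3 mm. I go to the yellow key first.

```bash
cat >> h.py <<'E'
from scipy.spatial.transform import Rotation as Rot
def rel(x,y,z,yawdeg,p=None):
    o=ctrl.get_obs(); R=Rot.from_euler("xyz",o["eef_rot"])
    s=R.inv().apply(np.array([x,y,z])-o["ee_pos"])*100
    w=(R.inv()*Rot.from_euler("xyz",[np.pi,0,np.radians(yawdeg)])).as_rotvec()
    print("shift cm",s.round(2),"turn",w.round(3),"| yaw now",np.degrees(o["eef_rot"][2]).round(1),"t",round(o["time_s"],1))
E
python3 - <<'E'
from h import *
rel(.5448,-.303,.10,0); rel(.5448,-.303,.0265,0)
t=cam("top"); s=cam("side")
# pan and neck: bright ring; circle fits
for nm,c,(x0,y0,x1,y1) in (("top",t,(240,160,295,218)),("side",s,(245,175,310,235))):
    g=cv2.resize(c["frame"][y0:y1,x0:x1],None,fx=12,fy=12,interpolation=cv2.INTER_CUBIC); cv2.imwrite(f"pics/z{nm}.png",g)
a,b=cv2.imread("pics/ztop.png"),cv2.imread("pics/zside.png"); b=b[:, :]
H=560; im=np.hstack([cv2.resize(a,(400,int(400*a.shape[0]/a.shape[1])))[:420],cv2.resize(b,(400,int(400*b.shape[0]/b.shape[1])))[:365].copy() if 0 else cv2.copyMakeBorder(cv2.resize(b,(400,369)),0,420-369,0,0,cv2.BORDER_CONSTANT)])
cv2.imwrite("pics/z.png",cv2.convertScaleAbs(im,alpha=1.4,beta=-20)); print(im.shape)
for z in (.03,.106): print(proj(t,(.62,.04,z)),proj(s,(.62,.04,z)))
E
```

```text
shift cm [-68.02  60.96  10.56] turn [0.000e+00 1.000e-03 1.274e+00] | yaw now 73.0 t 0.2
shift cm [-68.01  60.96  17.91] turn [0.000e+00 1.000e-03 1.274e+00] | yaw now 73.0 t 0.2
(420, 800, 3)
(np.float64(259.6375143616697), np.float64(192.4165510687206)) (np.float64(270.3772964960374), np.float64(204.17573972790683))
(np.float64(258.88185918339343), np.float64(190.46592640665764)) (np.float64(269.84210067449646), np.float64(187.50392199447674))
```

View pics/z.png

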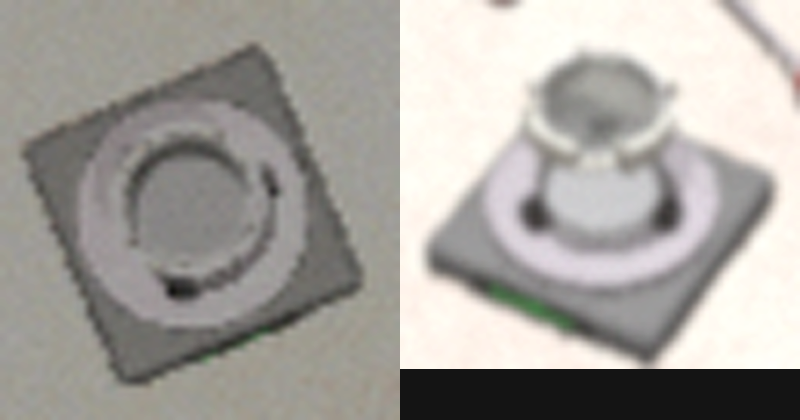

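The crop shows the pan circle centred at about (266.0,188.9) px in the top view. The mouth ellipse is centred at about (277.6,190.3) px in the side view, and the two agree.

play_rows(
  steps=[
    [[-34, 30.5, 0, 0, 0, 0.64, 0], [-34, 30.5, 0, 0, 0, 0.64, 0], [-34, 30.5, 0, 0, 0, 0.64, 0], [-34, 30.5, 0, 0, 0, 0.64, 0], [-34, 30.5, 0, 0, 0, 0.64, 0], [-34, 30.5, 0, 0, 0, 0.64, 0], [-34, 30.5, 0, 0, 0, 0.64, 0], [-34, 30.5, 0, 0, 0, 0.64, 0], [-34, 30.5, 0, 0, 0, 0.64, 0], [-34, 30.5, 0, 0, 0, 0.64, 0], [-34, 30.5, 0, 0, 0, 0.64, 0], [-68, 61, 5, 0, 0, 1.274, 0], [-68, 61, 5, 0, 0, 1.274, 0], [-68, 61, 5, 0, 0, 1.274, 0], [-68, 61, 5, 0, 0, 1.274, 0], [-68, 61, 5, 0, 0, 1.274, 0], [-68, 61, 5, 0, 0, 1.274, 0], [-68, 61, 5, 0, 0, 1.274, 0], [-68, 61, 5, 0, 0, 1.274, 0], [-68, 61, 5, 0, 0, 1.274, 0]],
  ],
  force=20,
)

```text
time_s: 1.97
ee_pos: [0.5103, -0.2288, 0.1643]
eef_rot: [3.141, 0.0, -0.0]
force: [0.1, 0.6, 0.4]
grip_width: 0.0003
```

```bash
python3 - <<'E'
from h import *
rel(.5448,-.303,.10,0); rel(.5448,-.303,.0265,0)
t=cam("top"); s=cam("side"); 
print("pan top",onz(t,266.05,188.9,.03),"mouth top",onz(t,265.8,187.1,.106),"mouth side",onz(s,277.6,190.3,.106))
print(tri(t,(265.8,187.1),s,(277.6,190.3)))
E
```

```text
shift cm [3.45 7.42 6.43] turn [ 0.  0. -0.] | yaw now -0.0 t 2.0
shift cm [ 3.45  7.41 13.78] turn [ 0.  0. -0.] | yaw now -0.0 t 2.0
pan top [0.63296814 0.01530527 0.03      ] mouth top [0.63184338 0.01449152 0.106     ] mouth side [0.63134701 0.01504496 0.106     ]
(array([0.63151603, 0.01468048, 0.10623983]), np.float64(0.0007158289447217381))
```

play_rows(
  steps=[
    [[3.45, 7.4, 4, 0, 0, 0, 0], [3.45, 7.4, 4, 0, 0, 0, 0], [3.45, 7.4, 8, 0, 0, 0, 0], [3.45, 7.4, 12, 0, 0, 0, 0], [3.45, 7.4, 13, 0, 0, 0, 0], [3.45, 7.4, 13.4, 0, 0, 0, 0], [3.45, 7.4, 13.65, 0, 0, 0, 0], [3.45, 7.4, 13.75, 0, 0, 0, 0], [3.45, 7.4, 13.75, 0, 0, 0, 0], [3.45, 7.4, 13.75, 0, 0, 0, 0]],
  ],
)

```text
time_s: 2.9
ee_pos: [0.5438, -0.3044, 0.028]
eef_rot: [3.141, 0.003, -0.003]
force: [-14.5, 2.7, 18.3]
grip_width: 0.0005
```

play_rows(
  steps=[
    [[0, 0, -5, 0, 0, 0, 0], [0, 0, -12, 0, 0, 0, 0], [0, 0, -12, 0, 0, 0, 0.5], [0, 0, -12, 0, 0, 0, 0.5]],
  ],
)

```text
time_s: 3.23
ee_pos: [0.5469, -0.3051, 0.1584]
eef_rot: [3.134, -0.008, -0.002]
force: [-0.3, -0.9, 1.1]
grip_width: 0.0105
```

```bash
cat > look.py <<'E'
from h import *
# connector poses: (x,y,axis deg) by top view and side view
def conns():
    t=cam("top"); s=cam("side"); out=[]
    for a,ce,px in blobs(t,"brown",(170,226,310,262),8):
        p=onz(t,*ce,.012); ang,_=axis_ang(t,px,.012)
        u,v=proj(s,p); out.append((p[:2].round(4),int(a),round(ang)))
    S=[(onz(s,*ce,.011)[:2].round(4),int(a),round(axis_ang(s,px,.011)[0])) for a,ce,px in blobs(s,"brown",(165,180,265,280),8)]
    for o in out:
        m=[q for q in S if np.hypot(*(q[0]-o[0]))<.012]
        print("conn",o,"| side",*m)
if __name__=="__main__": conns()
E
python3 - <<'E'
from look import *
conns(); rel(.4285,-.077,.10,15); rel(.4285,-.077,.003,15)
E
```

```text
conn (array([ 0.4304, -0.0772]), 29, 101) | side (array([ 0.4274, -0.0776]), 27, 99)
conn (array([0.4258, 0.0962]), 15, 179) | side (array([0.423 , 0.0955]), 18, 5)
conn (array([0.4218, 0.3161]), 29, 59) | side (array([0.42 , 0.315]), 16, 72)
conn (array([0.4235, 0.2018]), 26, 74) | side (array([0.4209, 0.2004]), 16, 81)
conn (array([0.4224, 0.005 ]), 25, 96) | side (array([0.4192, 0.0039]), 19, 96)
shift cm [-11.69 -22.69   5.04] turn [ 0.003  0.    -0.264] | yaw now -0.1 t 3.3
shift cm [-11.7  -22.71  14.74] turn [ 0.003  0.    -0.264] | yaw now -0.1 t 3.3
```

play_rows(
  steps=[
    [[-11.65, -22.7, 5, 0, 0, -0.21, 0.5], [-11.65, -22.7, 5, 0, 0, -0.21, 0.5], [-11.65, -22.7, 5, 0, 0, -0.21, 0.5], [-11.65, -22.7, 5, 0, 0, -0.21, 0.5], [-11.65, -22.7, 5, 0, 0, -0.21, 0.5], [-11.65, -22.7, 5, 0, 0, -0.21, 0.5], [-11.65, -22.7, 5, 0, 0, -0.21, 0.5], [-11.65, -22.7, 8, 0, 0, -0.21, 0.5], [-11.65, -22.7, 12, 0, 0, -0.21, 0.5], [-11.65, -22.7, 14, 0, 0, -0.21, 0.5], [-11.65, -22.7, 14.6, 0, 0, -0.21, 0.5], [-11.65, -22.7, 14.6, 0, 0, -0.21, 0.5], [-11.65, -22.7, 14.6, 0, 0, -0.21, 0], [-11.65, -22.7, 14.6, 0, 0, -0.21, 0], [-11.65, -22.7, 14.6, 0, 0, -0.21, 0], [-11.65, -22.7, 14.6, 0, 0, -0.21, 0], [-11.65, -22.7, 12, 0, 0, -0.21, 0], [-11.65, -22.7, 8, 0, 0, -0.21, 0], [-11.65, -22.7, 4, 0, 0, -0.21, 0], [-11.65, -22.7, 2, 0, 0, -0.21, 0]],
  ],
  force=20,
)

```text
time_s: 5.0
ee_pos: [0.4301, -0.0771, 0.1351]
eef_rot: [3.137, -0.005, 0.208]
force: [0.3, 0.1, 1.4]
grip_width: 0.0007
```

```bash
python3 - <<'E'
from h import *
rel(.632,.015,.16,0);rel(.632,.015,.103,0)
E
```

```text
shift cm [21.67 -4.83 -2.41] turn [ 0.004 -0.005  0.208] | yaw now 11.9 t 5.0
shift cm [21.64 -4.86  3.29] turn [ 0.004 -0.005  0.208] | yaw now 11.9 t 5.0
```

The grip closed empty, so I take a look.

```bash
python3 - <<'E'
from look import *
conns()
t=cam("top");s=cam("side")
a=cv2.resize(t["frame"][190:270,230:330],(500,400),interpolation=cv2.INTER_CUBIC);b=cv2.resize(s["frame"][190:280,200:290],(400,400)[::1],interpolation=cv2.INTER_CUBIC)
cv2.imwrite("pics/m1.png",np.hstack([a,b[:,:300]]))
E
```

```text
conn (array([0.4269, 0.0961]), 20, 8) | side (array([0.4204, 0.0953]), 14, 148)
conn (array([0.4217, 0.316 ]), 28, 59) | side (array([0.4195, 0.3146]), 18, 65)
conn (array([0.4239, 0.2021]), 28, 77) | side (array([0.4214, 0.2007]), 17, 78)
conn (array([0.4226, 0.0046]), 26, 98) | side (array([0.4198, 0.0053]), 23, 91)
```

View pics/m1.png

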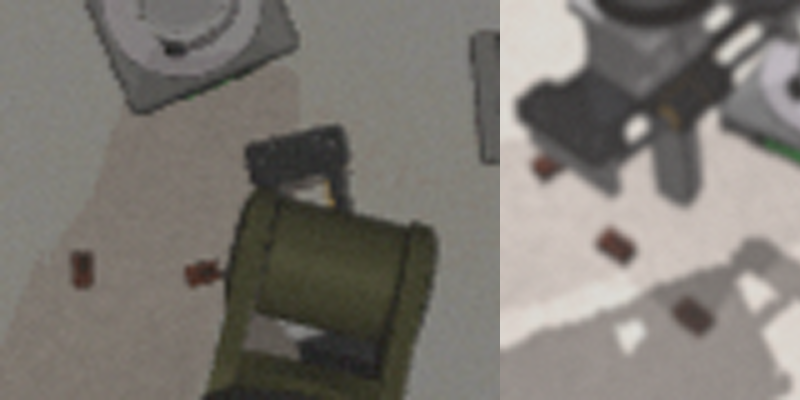

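In the crop, connector A is still on the bench at about side px (243,261). The fingers had too little time to close, so I retry with a longer close.

```bash
python3 - <<'E'
from look import *
s=cam("side")
for b in blobs(s,"brown",(225,245,265,280),6): print(b[0],b[1],onz(s,*b[1],.011),axis_ang(s,b[2],.011))
rel(.4295,-.0773,.003,12)
E
```

```text
11 [226.63636364 245.90909091] [ 0.41964644 -0.00150708  0.011     ] (np.float64(105.20644032026269), array([0.00995913, 0.01304295]))
shift cm [ 0.09  0.05 12.68] turn [ 0.002  0.001 -0.002] | yaw now 11.9 t 5.2
```

play_rows(
  steps=[
    [[0, 0.1, 0, 0, 0, 0, 0.4], [0, 0.1, 0, 0, 0, 0, 0.4], [0, 0.1, 2, 0, 0, 0, 0.4], [0, 0.1, 5, 0, 0, 0, 0.4], [0, 0.1, 8, 0, 0, 0, 0.4], [0, 0.1, 11, 0, 0, 0, 0.4], [0, 0.1, 12.5, 0, 0, 0, 0.4], [0, 0.1, 12.6, 0, 0, 0, 0.4], [0, 0.1, 12.6, 0, 0, 0, 0], [0, 0.1, 12.6, 0, 0, 0, 0], [0, 0.1, 12.6, 0, 0, 0, 0], [0, 0.1, 12.6, 0, 0, 0, 0], [0, 0.1, 12.6, 0, 0, 0, 0], [0, 0.1, 12.6, 0, 0, 0, 0], [0, 0.1, 12.6, 0, 0, 0, 0], [0, 0.1, 12.6, 0, 0, 0, 0], [0, 0.1, 10, 0, 0, 0, 0], [0, 0.1, 6, 0, 0, 0, 0], [0, 0.1, 2, 0, 0, 0, 0], [0, 0.1, -2, 0, 0, 0, 0]],
  ],
)

```text
time_s: 6.92
ee_pos: [0.4282, -0.0775, 0.1515]
eef_rot: [3.14, 0.001, 0.208]
force: [0.5, 0.0, -0.6]
grip_width: 0.0158
```

```bash
python3 - <<'E'
from h import *
rel(.632,.015,.16,0);rel(.632,.015,.103,0)
E
```

```text
shift cm [21.85 -4.84 -0.89] turn [0.002 0.001 0.208] | yaw now 11.9 t 6.9
shift cm [21.86 -4.86  4.81] turn [0.002 0.001 0.208] | yaw now 11.9 t 6.9
```

play_rows(
  steps=[
    [[10, -2.4, -2, 0, 0, 0.1, 0], [10, -2.4, -2, 0, 0, 0.1, 0], [10, -2.4, -2, 0, 0, 0.1, 0], [21.85, -4.85, -2, 0, 0, 0.208, 0], [21.85, -4.85, -2, 0, 0, 0.208, 0], [21.85, -4.85, -2, 0, 0, 0.208, 0], [21.85, -4.85, -2, 0, 0, 0.208, 0], [21.85, -4.85, 1, 0, 0, 0.208, 0], [21.85, -4.85, 4, 0, 0, 0.208, 0], [21.85, -4.85, 4.9, 0, 0, 0.208, 0], [21.85, -4.85, 4.9, 0, 0, 0.208, 0], [21.85, -4.85, 4.9, 0, 0, 0.208, 0.27], [21.85, -4.85, 4.9, 0, 0, 0.208, 0.27], [21.85, -4.85, 4.9, 0, 0, 0.208, 0.27], [21.85, -4.85, 4.9, 0, 0, 0.208, 0.27], [21.85, -4.85, 4.9, 0, 0, 0.208, 0.27], [21.85, -4.85, 2, 0, 0, 0.208, 0.27], [21.85, -4.85, -2, 0, 0, 0.208, 0.27], [10, -4.85, -2, 0, 0, 0.208, 0.4], [10, -4.85, -2, 0, 0, 0.208, 0.4]],
  ],
)

```text
time_s: 8.58
ee_pos: [0.5516, -0.0022, 0.174]
eef_rot: [3.139, -0.005, 0.0]
force: [-0.1, -0.5, -0.2]
grip_width: 0.0351
```

```bash
python3 - <<'E'
from look import *
conns(); rel(.4214,.0048,.003,6)
t=cam("top")
cv2.imwrite("pics/m2.png",cv2.resize(t["frame"][150:270,210:370],(800,600),interpolation=cv2.INTER_CUBIC))
E
```

```text
conn (array([0.4278, 0.0963]), 23, 179) | side (array([0.424 , 0.0953]), 20, 160)
conn (array([0.4215, 0.3161]), 27, 60) | side (array([0.4195, 0.3146]), 18, 65)
conn (array([0.4238, 0.2021]), 27, 70) | side (array([0.4209, 0.2004]), 16, 81)
shift cm [-12.29  -0.76  16.82] turn [ 0.002  0.005 -0.106] | yaw now -0.0 t 8.7
```

View pics/m2.png

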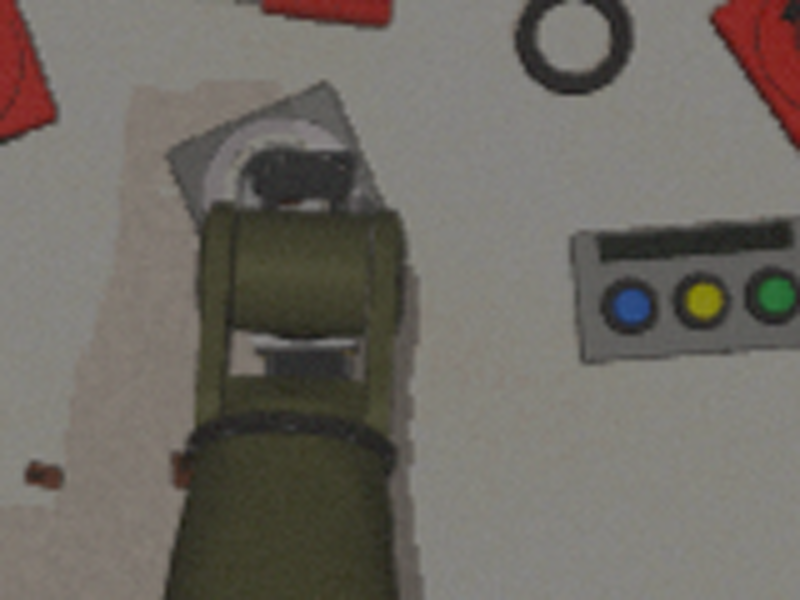

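The tub is mostly hidden by the wrist, with a brown bit inside the ring at crop (290,198). The bench spot of A can't be seen but will show later. Next is connector B.

play_rows(
  steps=[
    [[-12.3, -0.75, 0, 0, 0, -0.1, 0.4], [-12.3, -0.75, 0, 0, 0, -0.1, 0.4], [-12.3, -0.75, 2, 0, 0, -0.1, 0.4], [-12.3, -0.75, 6, 0, 0, -0.1, 0.4], [-12.3, -0.75, 10, 0, 0, -0.1, 0.4], [-12.3, -0.75, 14, 0, 0, -0.1, 0.4], [-12.3, -0.75, 16.6, 0, 0, -0.1, 0.4], [-12.3, -0.75, 16.7, 0, 0, -0.1, 0.4], [-12.3, -0.75, 16.7, 0, 0, -0.1, 0], [-12.3, -0.75, 16.7, 0, 0, -0.1, 0], [-12.3, -0.75, 16.7, 0, 0, -0.1, 0], [-12.3, -0.75, 16.7, 0, 0, -0.1, 0], [-12.3, -0.75, 16.7, 0, 0, -0.1, 0], [-12.3, -0.75, 16.7, 0, 0, -0.1, 0], [-12.3, -0.75, 16.7, 0, 0, -0.1, 0], [-12.3, -0.75, 14, 0, 0, -0.1, 0], [-12.3, -0.75, 10, 0, 0, -0.1, 0], [-12.3, -0.75, 6, 0, 0, -0.1, 0], [-12.3, -0.75, 2, 0, 0, -0.1, 0], [-12.3, -0.75, 0, 0, 0, -0.1, 0]],
  ],
)

```text
time_s: 10.4
ee_pos: [0.4265, 0.0052, 0.1773]
eef_rot: [3.139, -0.005, 0.099]
force: [0.3, -0.7, -0.5]
grip_width: 0.0154
```

```bash
python3 - <<'E'
from h import *
rel(.632,.015,.16,0);rel(.632,.015,.101,0)
E
```

```text
shift cm [20.54  1.05  1.83] turn [ 0.003 -0.005  0.099] | yaw now 5.7 t 10.4
shift cm [20.51  1.03  7.73] turn [ 0.003 -0.005  0.099] | yaw now 5.7 t 10.4
```

play_rows(
  steps=[
    [[10, 0.5, 0, 0, 0, 0.05, 0], [10, 0.5, 0, 0, 0, 0.05, 0], [20.5, 1.05, 0, 0, 0, 0.1, 0], [20.5, 1.05, 0, 0, 0, 0.1, 0], [20.5, 1.05, 0, 0, 0, 0.1, 0], [20.5, 1.05, 0, 0, 0, 0.1, 0], [20.5, 1.05, 2, 0, 0, 0.1, 0], [20.5, 1.05, 6, 0, 0, 0.1, 0], [20.5, 1.05, 7.7, 0, 0, 0.1, 0], [20.5, 1.05, 7.7, 0, 0, 0.1, 0], [20.5, 1.05, 7.7, 0, 0, 0.1, 0.27], [20.5, 1.05, 7.7, 0, 0, 0.1, 0.27], [20.5, 1.05, 7.7, 0, 0, 0.1, 0.27], [20.5, 1.05, 7.7, 0, 0, 0.1, 0.27], [20.5, 1.05, 5, 0, 0, 0.1, 0.27], [20.5, 1.05, 1, 0, 0, 0.1, 0.27], [20.5, 1.05, 0, 0, 0, 0.1, 0.27], [16, -2, 0, 0, 0, 0.1, 0.4], [12, -5, 0, 0, 0, 0.1, 0.4], [8, -8, 0, 0, 0, 0.1, 0.4]],
  ],
)

```text
time_s: 12.07
ee_pos: [0.522, 0.0779, 0.1781]
eef_rot: [3.139, -0.006, -0.002]
force: [1.5, 0.2, -0.0]
grip_width: 0.0372
```

```bash
python3 - <<'E'
from look import *
conns(); rel(.426,.096,.003,90)
E
```

```text
conn (array([0.4215, 0.3162]), 28, 60) | side (array([0.4195, 0.3146]), 18, 65)
conn (array([0.4235, 0.2019]), 26, 75) | side (array([0.4218, 0.201 ]), 17, 81)
shift cm [-9.45 -1.68 17.48] turn [ 0.005 -0.002 -1.569] | yaw now 0.1 t 12.2
```

play_rows(
  steps=[
    [[-5, -0.8, 0, 0, 0, -1.53, 0.4], [-9.6, -1.7, 0, 0, 0, -1.53, 0.4], [-9.6, -1.7, 2, 0, 0, -1.53, 0.4], [-9.6, -1.7, 4, 0, 0, -1.53, 0.4], [-9.6, -1.7, 6, 0, 0, -1.53, 0.4], [-9.6, -1.7, 8, 0, 0, -1.53, 0.4], [-9.6, -1.7, 10, 0, 0, -1.53, 0.4], [-9.6, -1.7, 10, 0, 0, -1.53, 0.4], [-9.6, -1.7, 10, 0, 0, -1.53, 0.4], [-9.6, -1.7, 10, 0, 0, -1.53, 0.4], [-9.6, -1.7, 10, 0, 0, -1.53, 0.4], [-9.6, -1.7, 10, 0, 0, -1.53, 0.4], [-9.6, -1.7, 10, 0, 0, -1.53, 0.4], [-9.6, -1.7, 10, 0, 0, -1.53, 0.4]],
  ],
)

```text
time_s: 13.33
ee_pos: [0.425, 0.0962, 0.0786]
eef_rot: [3.135, 0.002, 1.533]
force: [-0.0, 0.3, -1.6]
grip_width: 0.0377
```

```bash
python3 - <<'E'
from look import *
conns(); rel(.4245,.0957,.004,88)
t=cam("top");s=cam("side")
cv2.imwrite("pics/m3.png",np.hstack([cv2.resize(t["frame"][170:270,210:310],(400,400),interpolation=cv2.INTER_CUBIC),cv2.resize(s["frame"][170:260,180:270],(400,400),interpolation=cv2.INTER_CUBIC)]))
E
```

```text
conn (array([0.4214, 0.3159]), 26, 59) | side (array([0.4195, 0.3146]), 18, 65)
shift cm [-0.04 -0.07  7.43] turn [ 0.006  0.002 -0.006] | yaw now 87.6 t 13.4
```

View pics/m3.png

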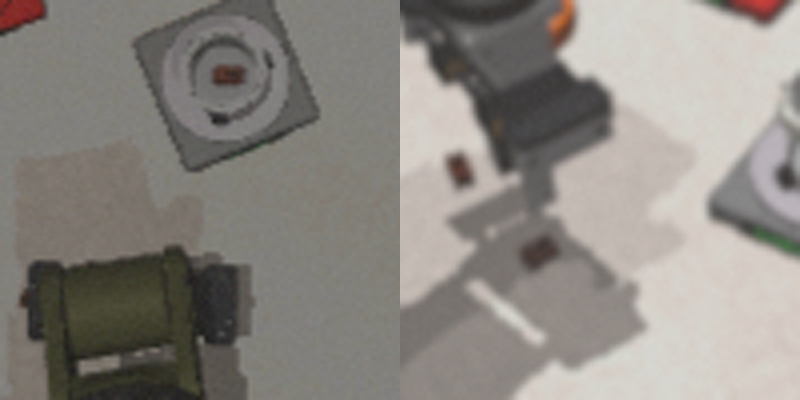

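The crop shows brown in the tub, empty bench spots for A and B, and C still under the gripper at side px (211,226).

play_rows(
  steps=[
    [[0, 0, 3, 0, 0, 0, 0.4], [0, 0, 6, 0, 0, 0, 0.4], [0, 0, 7.4, 0, 0, 0, 0.4], [0, 0, 7.4, 0, 0, 0, 0.4], [0, 0, 7.4, 0, 0, 0, 0], [0, 0, 7.4, 0, 0, 0, 0], [0, 0, 7.4, 0, 0, 0, 0], [0, 0, 7.4, 0, 0, 0, 0], [0, 0, 7.4, 0, 0, 0, 0], [0, 0, 7.4, 0, 0, 0, 0], [0, 0, 7.4, 0, 0, 0, 0], [0, 0, 4, 0, 0, 0, 0], [0, 0, 0, 0, 0, 0, 0], [0, 0, -4, 0, 0, 0, 0], [0, 0, -8, 0, 0, 0, 0], [0, 0, -10, 0, 0, 0, 0]],
  ],
)

```text
time_s: 14.87
ee_pos: [0.4249, 0.0967, 0.1832]
eef_rot: [3.13, 0.001, 1.53]
force: [-0.8, 1.0, 0.4]
grip_width: 0.0158
```

```bash
python3 - <<'E'
from h import *
rel(.632,.015,.101,75)
E
```

```text
shift cm [-7.31 20.93  8.46] turn [ 0.011 -0.     0.221] | yaw now 87.7 t 14.9
```

play_rows(
  steps=[
    [[-3.6, 10.4, 0, 0, 0, 0.4, 0], [-3.6, 10.4, 0, 0, 0, 0.4, 0], [-7.3, 20.9, 0, 0, 0, 0.8, 0], [-7.3, 20.9, 0, 0, 0, 0.8, 0], [-7.3, 20.9, 0, 0, 0, 0.8, 0], [-7.3, 20.9, 0, 0, 0, 0.8, 0], [-7.3, 20.9, 2, 0, 0, 0.8, 0], [-7.3, 20.9, 6, 0, 0, 0.8, 0], [-7.3, 20.9, 8.4, 0, 0, 0.8, 0], [-7.3, 20.9, 8.4, 0, 0, 0.8, 0], [-7.3, 20.9, 8.4, 0, 0, 0.8, 0.27], [-7.3, 20.9, 8.4, 0, 0, 0.8, 0.27], [-7.3, 20.9, 8.4, 0, 0, 0.8, 0.27], [-7.3, 20.9, 8.4, 0, 0, 0.8, 0.27], [-7.3, 20.9, 5, 0, 0, 0.8, 0.27], [-7.3, 20.9, 1, 0, 0, 0.8, 0.27], [-7.3, 20.9, 0, 0, 0, 1.2, 0.27], [-3, 17, 0, 0, 0, 1.2, 0.4], [1, 13, 0, 0, 0, 1.4, 0.4], [5, 9, 0, 0, 0, 1.6, 0.4]],
  ],
)

```text
time_s: 16.53
ee_pos: [0.5471, 0.1095, 0.1856]
eef_rot: [3.138, -0.013, 0.224]
force: [1.4, 1.2, -0.0]
grip_width: 0.0373
```

```bash
python3 - <<'E'
from look import *
conns(); rel(.4226,.2012,.003,-13)
t=cam("top")
b=blobs(t,"brown",(255,176,280,200),3); print([(x[0],x[1].round(1)) for x in b])
E
```

```text
conn (array([0.4217, 0.316 ]), 28, 59) | side (array([0.4195, 0.3146]), 18, 65)
shift cm [-10.21 -11.51  18.15] turn [ 0.    -0.013  0.454] | yaw now 13.0 t 16.6
[(np.int32(37), array([266.6, 188.2]))]
```

play_rows(
  steps=[
    [[-5, -5.7, 2, 0, 0, 0.45, 0.4], [-5, -5.7, 4, 0, 0, 0.45, 0.4], [-10.2, -11.5, 6, 0, 0, 0.45, 0.4], [-10.2, -11.5, 8, 0, 0, 0.45, 0.4], [-10.2, -11.5, 9, 0, 0, 0.45, 0.4], [-10.2, -11.5, 9, 0, 0, 0.45, 0.4]],
  ],
)

```text
time_s: 17.18
ee_pos: [0.421, 0.1989, 0.0925]
eef_rot: [-3.141, -0.011, -0.214]
force: [0.6, -0.1, 0.5]
grip_width: 0.0377
```

```bash
python3 - <<'E'
from look import *
conns(); rel(.4226,.2012,.003,-13)
for nm,r in (("top",(170,226,310,262)),("side",(165,180,230,240))):
  c=cam(nm)
  for b in blobs(c,"brown",r,5): print(nm,b[0],b[1].round(1),onz(c,*b[1],.011)[:2].round(4),axis_ang(c,b[2],.011)[0].round())
E
```

```text
shift cm [-0.34 -0.22  9.24] turn [-0.003 -0.014  0.012] | yaw now -12.3 t 17.3
side 44 [206.2 180.9] [0.5238 0.2828] 143.0
side 19 [175.4 188.9] [0.42   0.3148] 60.0
```

```bash
python3 - <<'E'
from look import *
t=cam("top");s=cam("side")
cv2.imwrite("pics/m4.png",np.hstack([cv2.resize(t["frame"][170:270,190:290],(400,400),interpolation=cv2.INTER_CUBIC),cv2.resize(s["frame"][160:250,150:240],(400,400),interpolation=cv2.INTER_CUBIC)]))
print([np.round(proj(s,(.4226,.2012,.007)),1)])
E
```

```text
[array([193.4, 208.3])]
```

View pics/m4.png

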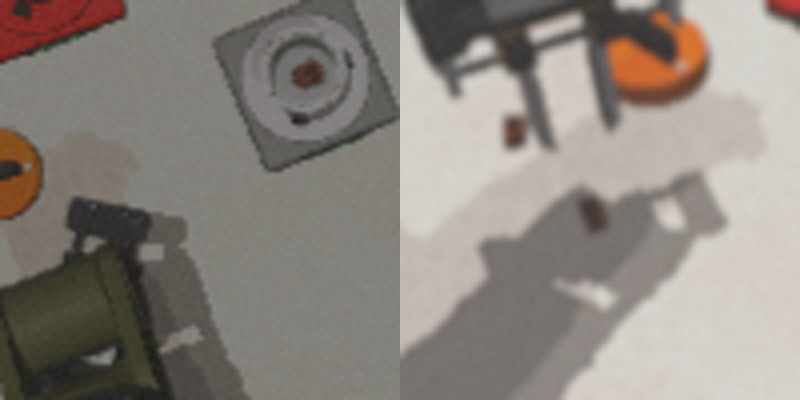

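D is still in place at side px (193,208), in shadow. The tub holds the dropped ones.

play_rows(
  steps=[
    [[-0.3, -0.2, 3, 0, 0, 0, 0.4], [-0.3, -0.2, 6, 0, 0, 0, 0.4], [-0.3, -0.2, 9, 0, 0, 0, 0.4], [-0.3, -0.2, 9.1, 0, 0, 0, 0.4], [-0.3, -0.2, 9.1, 0, 0, 0, 0.4], [-0.3, -0.2, 9.1, 0, 0, 0, 0], [-0.3, -0.2, 9.1, 0, 0, 0, 0], [-0.3, -0.2, 9.1, 0, 0, 0, 0], [-0.3, -0.2, 9.1, 0, 0, 0, 0], [-0.3, -0.2, 9.1, 0, 0, 0, 0], [-0.3, -0.2, 9.1, 0, 0, 0, 0], [-0.3, -0.2, 9.1, 0, 0, 0, 0], [-0.3, -0.2, 6, 0, 0, 0, 0], [-0.3, -0.2, 2, 0, 0, 0, 0], [-0.3, -0.2, -2, 0, 0, 0, 0], [-0.3, -0.2, -6, 0, 0, 0, 0], [-0.3, -0.2, -9, 0, 0, 0, 0], [-0.3, -0.2, -9, 0, 0, 0, 0]],
  ],
)

```text
time_s: 18.98
ee_pos: [0.4222, 0.2017, 0.1918]
eef_rot: [-3.133, -0.023, -0.218]
force: [1.1, 0.4, 0.5]
grip_width: 0.0155
```

```bash
python3 - <<'E'
from h import *
rel(.632,.015,.101,-13)
E
```

```text
shift cm [24.3  13.78  9.53] turn [-0.009 -0.023  0.009] | yaw now -12.5 t 19.0
```

play_rows(
  steps=[
    [[12, 6.8, 0, -0.005, -0.01, 0, 0], [12, 6.8, 0, -0.005, -0.01, 0, 0], [12, 6.8, 0, -0.005, -0.01, 0, 0], [24.3, 13.8, 0, -0.009, -0.023, 0, 0], [24.3, 13.8, 0, -0.009, -0.023, 0, 0], [24.3, 13.8, 0, -0.009, -0.023, 0, 0], [24.3, 13.8, 0, -0.009, -0.023, 0, 0], [24.3, 13.8, 3, -0.009, -0.023, 0, 0], [24.3, 13.8, 7, -0.009, -0.023, 0, 0], [24.3, 13.8, 9.3, -0.009, -0.023, 0, 0], [24.3, 13.8, 9.3, -0.009, -0.023, 0, 0], [24.3, 13.8, 9.3, -0.009, -0.023, 0, 0.27], [24.3, 13.8, 9.3, -0.009, -0.023, 0, 0.27], [24.3, 13.8, 9.3, -0.009, -0.023, 0, 0.27], [24.3, 13.8, 9.3, -0.009, -0.023, 0, 0.27], [24.3, 13.8, 6, -0.009, -0.023, 0, 0.27], [24.3, 13.8, 2, -0.009, -0.023, 0, 0.27], [20, 11, 0, -0.009, -0.023, 0, 0.4], [16, 7, 0, -0.009, -0.023, 0.1, 0.4], [12, 3, 0, -0.009, -0.023, 0.2, 0.4]],
  ],
)

```text
time_s: 20.65
ee_pos: [0.5555, 0.1118, 0.1965]
eef_rot: [-3.138, -0.003, -0.423]
force: [-0.1, 0.2, -1.3]
grip_width: 0.0369
```

```bash
python3 - <<'E'
from look import *
for nm,r in (("top",(170,226,310,262)),("side",(165,180,265,270))):
  c=cam(nm)
  for b in blobs(c,"brown",r,5): print(nm,b[0],b[1].round(1),onz(c,*b[1],.011)[:2].round(4),axis_ang(c,b[2],.011)[0].round())
rel(.4206,.3153,.003,-28)
E
```

```text
top 28 [188.4 246. ] [0.4217 0.3162] 59.0
side 28 [206.8 181. ] [0.5249 0.2812] 143.0
side 18 [175.3 189. ] [0.4195 0.3146] 65.0
shift cm [-20.35 -12.79  19.32] turn [-0.004 -0.001  0.07 ] | yaw now -24.0 t 20.8
```

play_rows(
  steps=[
    [[-10, -6.3, 2, 0, 0, 0.07, 0.4], [-10, -6.3, 4, 0, 0, 0.07, 0.4], [-10, -6.3, 6, 0, 0, 0.07, 0.4], [-20.3, -12.8, 8, 0, 0, 0.07, 0.4], [-20.3, -12.8, 9, 0, 0, 0.07, 0.4], [-20.3, -12.8, 10, 0, 0, 0.07, 0.4], [-20.3, -12.8, 10, 0, 0, 0.07, 0.4], [-20.3, -12.8, 13, 0, 0, 0.07, 0.4], [-20.3, -12.8, 16, 0, 0, 0.07, 0.4], [-20.3, -12.8, 19, 0, 0, 0.07, 0.4], [-20.3, -12.8, 19.2, 0, 0, 0.07, 0.4], [-20.3, -12.8, 19.2, 0, 0, 0.07, 0.4], [-20.3, -12.8, 19.2, 0, 0, 0.07, 0], [-20.3, -12.8, 19.2, 0, 0, 0.07, 0], [-20.3, -12.8, 19.2, 0, 0, 0.07, 0], [-20.3, -12.8, 19.2, 0, 0, 0.07, 0], [-20.3, -12.8, 19.2, 0, 0, 0.07, 0], [-20.3, -12.8, 19.2, 0, 0, 0.07, 0], [-20.3, -12.8, 19.2, 0, 0, 0.07, 0], [-20.3, -12.8, 17, 0, 0, 0.07, 0]],
  ],
)

```text
time_s: 22.42
ee_pos: [0.4197, 0.3142, 0.0242]
eef_rot: [3.141, 0.001, -0.489]
force: [-0.5, -0.5, -0.9]
grip_width: 0.0155
```

```bash
python3 - <<'E'
from h import *
rel(.632,.015,.101,-28)
E
```

```text
shift cm [32.79 16.44 -7.72] turn [ 0.     0.001 -0.   ] | yaw now -28.0 t 22.4
```

play_rows(
  steps=[
    [[0, 0, -4, 0, 0, 0, 0], [0, 0, -8, 0, 0, 0, 0], [0, 0, -12, 0, 0, 0, 0], [4, 2, -16, 0, 0, 0, 0], [18, 9, -17, 0, 0, 0, 0], [18, 9, -17, 0, 0, 0, 0], [18, 9, -17, 0, 0, 0, 0], [18, 9, -17, 0, 0, 0, 0], [32.8, 16.4, -17, 0, 0, 0, 0], [32.8, 16.4, -17, 0, 0, 0, 0], [32.8, 16.4, -17, 0, 0, 0, 0], [32.8, 16.4, -17, 0, 0, 0, 0], [32.8, 16.4, -17, 0, 0, 0, 0]],
  ],
)

```text
time_s: 23.5
ee_pos: [0.6345, 0.0097, 0.1935]
eef_rot: [3.141, 0.001, -0.494]
force: [-1.3, -0.1, 0.2]
grip_width: 0.0155
```

```bash
python3 - <<'E'
from h import *
rel(.632,.015,.101,-28)
E
```

```text
shift cm [-0.47 -0.36  9.25] turn [ 0.001  0.001 -0.005] | yaw now -28.3 t 23.5
```

play_rows(
  steps=[
    [[-0.4, -0.3, 3, 0, 0, 0, 0], [-0.4, -0.3, 7, 0, 0, 0, 0], [-0.4, -0.3, 9, 0, 0, 0, 0], [-0.4, -0.3, 9, 0, 0, 0, 0], [-0.4, -0.3, 9, 0, 0, 0, 0.27], [-0.4, -0.3, 9, 0, 0, 0, 0.27], [-0.4, -0.3, 9, 0, 0, 0, 0.27], [-0.4, -0.3, 9, 0, 0, 0, 0.27], [-0.4, -0.3, 6, 0, 0, 0, 0.27], [-0.4, -0.3, 2, 0, 0, 0, 0.27], [-0.4, -0.3, 0, 0, 0, 0, 0.27], [-10, -8, 0, 0, 0, -0.2, 0.45], [-18, -16, 0, 0, 0, -0.4, 0.45], [-18, -16, 0, 0, 0, -0.66, 0.45], [-18, -16, 0, 0, 0, -0.66, 0.45], [-18, -16, 0, 0, 0, -0.66, 0.45], [-18, -16, 0, 0, 0, -0.66, 0.45]],
  ],
)

```text
time_s: 24.92
ee_pos: [0.5505, 0.239, 0.1948]
eef_rot: [-3.141, -0.001, 0.176]
force: [0.3, 0.1, -0.3]
grip_width: 0.0423
```

```bash
python3 - <<'E'
from h import *
t=cam("top");s=cam("side")
cv2.imwrite("pics/m5.png",np.hstack([cv2.resize(t["frame"][160:260,200:300],(400,400),interpolation=cv2.INTER_CUBIC),cv2.resize(s["frame"][160:260,180:280],(400,400),interpolation=cv2.INTER_CUBIC)]))
for b in blobs(t,"orange",(165,195,215,230),50): 
  print("lid top",b[0],onz(t,*b[1],.0234),cv2.minEnclosingCircle(np.c_[b[2][0],b[2][1]].astype(np.float32)))
  print(onz(t,*cv2.minEnclosingCircle(np.c_[b[2][0],b[2][1]].astype(np.float32))[0],.0234))
for b in blobs(t,"black",(175,200,202,225),15): print("bar top",b[0],onz(t,*b[1],.0514),axis_ang(t,b[2],.0514))
for b in blobs(s,"black",(190,155,225,190),5): print("bar side",b[0],b[1],onz(s,*b[1],.045))
rel(.546,.313,.026,11)
E
```

```text
bar top 103 [0.53251015 0.3099859  0.0514    ] (np.float64(107.00100867224793), array([0.02347885, 0.11904891]))
bar top 50 [0.51443339 0.28237403 0.0514    ] (np.float64(97.39538210459848), array([0.01703278, 0.04344047]))
shift cm [ 0.81 -7.29 16.87] turn [-0.001 -0.    -0.02 ] | yaw now 9.9 t 25.0
```

View pics/m5.png

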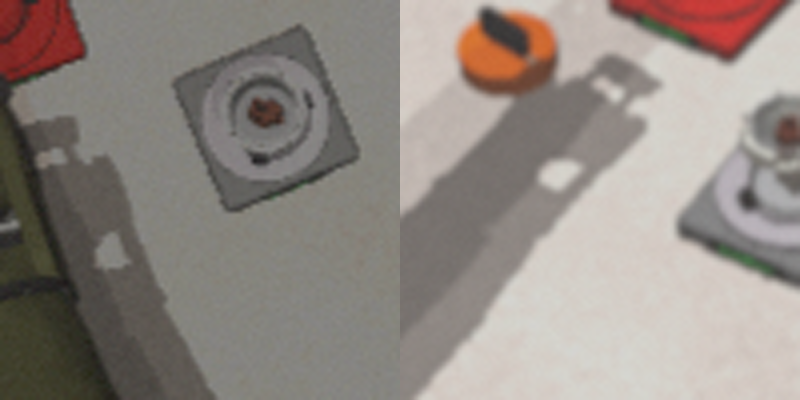

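All bench spots look empty. The tub shows brown in its mouth at top crop (265,112) and side crop (790,128), so I check the height of the pile.

```bash
python3 - <<'E'
from h import *
t=cam("top");s=cam("side")
B=blobs(t,"brown",(250,172,282,206),3); S=blobs(s,"brown",(258,172,300,215),3)
for b in B: print("t",b[0],b[1].round(1))
for b in S: print("s",b[0],b[1].round(1),b[2][0].min(),b[2][0].max(),b[2][1].min(),b[2][1].max())
for b in B:
  for q in S:
    if b[0]>15 and q[0]>10: print(tri(t,b[1],s,q[1]))
for z in (.035,.048,.061,.074,.087,.1): print(z,np.round(proj(s,(.632,.015,z)),1))
cv2.imwrite("pics/m6.png",np.hstack([cv2.resize(t["frame"][170:205,248:283],(400,400),interpolation=cv2.INTER_CUBIC),cv2.resize(s["frame"][175:215,258:298],(400,400),interpolation=cv2.INTER_CUBIC)]))
E
```

```text
t 47 [265.9 187.7]
s 10 [260.9 172.9] 258 264 172 174
s 27 [276.8 192.3] 274 279 190 195
(array([0.62947336, 0.01488234, 0.09856112]), np.float64(0.0025615810620566))
0.035 [278.  205.8]
0.048 [278. 203.]
0.061 [277.9 200.2]
0.074 [277.9 197.4]
0.087 [277.8 194.5]
0.1 [277.8 191.6]
```

View pics/m6.png

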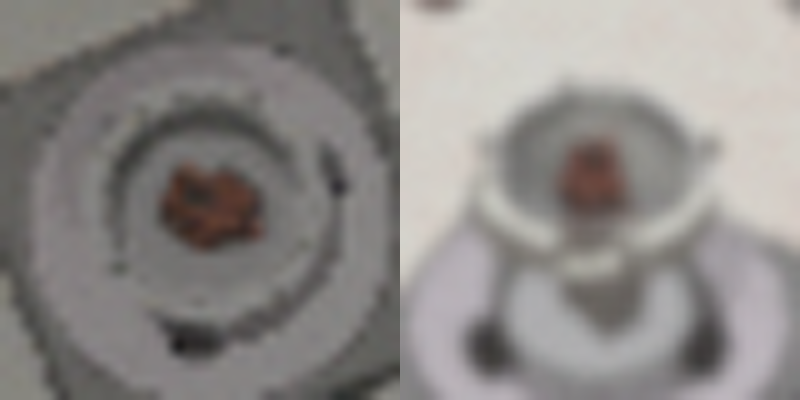

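The pile is a straight stack of five with its top near z=0.10, so the top block's centre is about 12 mm below the rim. That is within the 10 mm limit. I go on to the lid, starting with a grasp of its bar.

play_rows(
  steps=[
    [[0.7, -4, 2, 0, 0, -0.015, 0.45], [0.7, -7.3, 6, 0, 0, -0.015, 0.45], [0.7, -7.3, 10, 0, 0, -0.015, 0.45], [0.7, -7.3, 13, 0, 0, -0.015, 0.45], [0.7, -7.3, 15, 0, 0, -0.015, 0.45], [0.7, -7.3, 16.8, 0, 0, -0.015, 0.45], [0.7, -7.3, 16.8, 0, 0, -0.015, 0.45], [0.7, -7.3, 16.8, 0, 0, -0.015, 0], [0.7, -7.3, 16.8, 0, 0, -0.015, 0], [0.7, -7.3, 16.8, 0, 0, -0.015, 0], [0.7, -7.3, 16.8, 0, 0, -0.015, 0], [0.7, -7.3, 16.8, 0, 0, -0.015, 0], [0.7, -7.3, 16.8, 0, 0, -0.015, 0], [0.7, -7.3, 16.8, 0, 0, -0.015, 0], [0.7, -7.3, 16.8, 0, 0, -0.015, 0], [0.7, -7.3, 16.8, 0, 0, -0.015, 0]],
  ],
  force=45,
)

```text
time_s: 26.45
ee_pos: [0.5469, 0.3094, 0.0268]
eef_rot: [3.141, -0.001, 0.182]
force: [2.0, -3.5, 4.8]
grip_width: 0.0133
```

```bash
cat > lid.py <<'E'
from h import *
from scipy.optimize import least_squares
def cyl(c,x,y,z0,z1,r):
    a=np.linspace(0,2*np.pi,120); P=[proj(c,(x+r*np.cos(k),y+r*np.sin(k),z)) for k in a for z in (z0,z1)]
    P=np.array(P); return np.array([P[:,0].min(),P[:,0].max(),P[:,1].min(),P[:,1].max()])
def extent(m):
    # sub-pixel extents from 6x upscaled soft mask
    ys,xs=np.nonzero(m); k=6; return np.array([xs.min()/k,(xs.max()+1)/k,ys.min()/k,(ys.max()+1)/k])-.5
def lidfit(c,roi,z0,use=(0,1,2,3)):
    x0,y0,x1,y1=roi; im=cv2.resize(c["frame"][y0:y1,x0:x1],None,fx=6,fy=6,interpolation=cv2.INTER_LINEAR)
    h=cv2.cvtColor(im,cv2.COLOR_BGR2HSV); m=cv2.inRange(h,(5,130,50),(24,255,255))
    n,l,st,_=cv2.connectedComponentsWithStats(m); i=1+np.argmax(st[1:,4]); 
    keep=np.isin(l,[j for j in range(1,n) if st[j,4]>200]); e=extent(keep)+[x0,x0,y0,y0]
    u=list(use); r=least_squares(lambda p:(cyl(c,p[0],p[1],z0,z0+.0234,.044)-e)[u],[.55,.3] if z0<.05 else [.63,.015])
    return r.x.round(4),(r.fun).round(2),e.round(1)
E
python3 - <<'E'
from lid import *
t=cam("top");s=cam("side")
t0=dict(t,frame=cv2.imread("pics/top0.png")); s0=dict(s,frame=cv2.imread("pics/side0.png"))
print("t0",lidfit(t0,(170,195,206,231),0)); print("s0",lidfit(s0,(188,155,226,190),0)); print("s now",lidfit(s,(188,155,226,190),0))
print("scale t",onz(t,266.15,189.15,.022))
print(ctrl.get_obs()["ee_pos"])
E
```

```text
t0 (array([0.5475, 0.3164]), array([-0.6 ,  0.61, -0.36,  0.36]), array([176.7, 199.5, 201.8, 224.3]))
s0 (array([0.549 , 0.3224]), array([-0.95,  0.96, -2.  ,  1.8 ]), array([194.3, 218.2, 163. , 180.8]))
s now (array([0.5433, 0.316 ]), array([-1.74,  1.77, -2.43,  2.16]), array([194.7, 217. , 165. , 182.2]))
scale t [0.6328144  0.01510906 0.022     ]
[0.54691709 0.30941434 0.0267304 ]
```

I centre the grasp mechanically: grip the bar lengthwise first, then crosswise at the same spot.

play_rows(
  steps=[
    [[0, 0, 0, 0, 0, 0, 0.75], [0, 0, 0, 0, 0, 0, 0.75], [0, 0, 0, 0, 0, 0, 0.75], [0, -0.4, -3, 0, 0, 0, 0.75], [0, -0.4, -5, 0, 0, -0.3, 0.75], [0, -0.4, -5, 0, 0, -0.8, 0.75], [0, -0.4, -5, 0, 0, -1.2, 0.75], [0, -0.4, -5, 0, 0, -1.57, 0.75], [0, -0.4, -5, 0, 0, -1.57, 0.75], [0, -0.4, -5, 0, 0, -1.57, 0.75], [0, -0.4, -5, 0, 0, -1.57, 0.75], [0, -0.4, -5, 0, 0, -1.57, 0.75], [0, -0.4, -5, 0, 0, -1.57, 0.75], [0, -0.4, -5, 0, 0, -1.57, 0.75], [0, -0.4, -5, 0, 0, -1.57, 0.75], [0, -0.4, -5, 0, 0, -1.57, 0.75], [0, -0.4, -5, 0, 0, -1.57, 0.75], [0, -0.4, -2, 0, 0, -1.57, 0.75], [0, -0.4, 0, 0, 0, -1.57, 0.75], [0, -0.4, 0, 0, 0, -1.57, 0.75]],
  ],
  force=10,
)

```text
time_s: 28.22
ee_pos: [0.5456, 0.3133, 0.0244]
eef_rot: [-3.141, 0.0, 1.752]
force: [0.3, -0.2, 0.7]
grip_width: 0.0705
```

play_rows(
  steps=[
    [[0, 0, 0, 0, 0, 0, 0.4], [0, 0, 0, 0, 0, 0, 0.4], [0, 0, 0, 0, 0, 0, 0.4], [0, 0, 0, 0, 0, 0, 0.4], [0, 0, 0, 0, 0, 0, 0.4], [0, 0, 0, 0, 0, 0, 0.4], [0, 0, 0, 0, 0, 0, 0.4]],
  ],
  force=10,
)

```text
time_s: 28.8
ee_pos: [0.5456, 0.3132, 0.0244]
eef_rot: [-3.141, 0.001, 1.752]
force: [-0.4, 0.2, -0.9]
grip_width: 0.0541
```

play_rows(
  steps=[
    [[0, 0, 0, 0, 0, 0, 0.75], [0, 0, 0, 0, 0, 0, 0.75], [0, 0, 0, 0, 0, 0, 0.75], [0, 0, -3, 0, 0, 0, 0.75], [0, 0, -5, 0, 0, 0.3, 0.75], [0, 0, -5, 0, 0, 0.8, 0.6], [0, 0, -5, 0, 0, 1.2, 0.5], [0, 0, -5, 0, 0, 1.57, 0.4], [0, 0, -5, 0, 0, 1.57, 0.4], [0, 0, -5, 0, 0, 1.57, 0.4], [0, 0, -5, 0, 0, 1.57, 0.4], [0, 0, -5, 0, 0, 1.57, 0.4], [0, 0, -5, 0, 0, 1.57, 0.4], [0, 0, -5, 0, 0, 1.57, 0.4], [0, 0, -5, 0, 0, 1.57, 0.4], [0, 0, -5, 0, 0, 1.57, 0.4], [0, 0, -5, 0, 0, 1.57, 0.4], [0, 0, -2, 0, 0, 1.57, 0.4], [0, 0, -0.3, 0, 0, 1.57, 0.4], [0, 0, -0.3, 0, 0, 1.57, 0.4]],
  ],
  force=10,
)

```text
time_s: 30.47
ee_pos: [0.5448, 0.3128, 0.0248]
eef_rot: [3.14, 0.003, 0.182]
force: [0.2, 0.5, 0.5]
grip_width: 0.0378
```

play_rows(
  steps=[
    [[0, 0, 0, 0, 0, 0, 0], [0, 0, 0, 0, 0, 0, 0], [0, 0, 0, 0, 0, 0, 0], [0, 0, 0, 0, 0, 0, 0], [0, 0, 0, 0, 0, 0, 0], [0, 0, 0, 0, 0, 0, 0], [0, 0, 0, 0, 0, 0, 0], [0, 0, 0, 0, 0, 0, 0]],
  ],
  force=45,
)

```text
time_s: 31.13
ee_pos: [0.5451, 0.3129, 0.0255]
eef_rot: [3.141, 0.002, 0.182]
force: [-0.4, -0.1, 5.7]
grip_width: 0.0138
```

```bash
python3 - <<'E'
from h import *
print(ctrl.get_obs()["ee_pos"],ctrl.get_obs()["eef_rot"],ctrl.get_obs()["grip_width"]); rel(.632,.015,.155,10.5)
E
```

```text
[0.54510489 0.31290846 0.02552085] [3.14061031e+00 2.34536973e-03 1.82137434e-01] 0.013782371608038678
shift cm [  3.12  30.88 -12.92] turn [ 0.001  0.002 -0.001] | yaw now 10.4 t 31.1
```

play_rows(
  steps=[
    [[0, 0, -4, 0, 0, 0, 0], [0, 0, -8, 0, 0, 0, 0], [0, 0, -12, 0, 0, 0, 0], [0, 0, -14, 0, 0, 0, 0], [1.5, 15, -14.5, 0, 0, 0, 0], [1.5, 15, -14.5, 0, 0, 0, 0], [1.5, 15, -14.5, 0, 0, 0, 0], [1.5, 15, -14.5, 0, 0, 0, 0], [3, 30.9, -14.5, 0, 0, 0, 0], [3, 30.9, -14.5, 0, 0, 0, 0], [3, 30.9, -14.5, 0, 0, 0, 0], [3, 30.9, -14.5, 0, 0, 0, 0], [3, 30.9, -14.5, 0, 0, 0, 0], [3, 30.9, -14.5, 0, 0, 0, 0]],
  ],
)

```text
time_s: 32.3
ee_pos: [0.6308, 0.013, 0.1702]
eef_rot: [3.141, 0.003, 0.179]
force: [0.0, 1.2, -2.0]
grip_width: 0.0134
```

```bash
python3 - <<'E'
from lid import *
o=ctrl.get_obs(); print(o["grip_width"],o["force"].round(2)); rel(.631,.0145,.128,10.5)
t=cam("top");s=cam("side"); z0=o["ee_pos"][2]-.0255
print(o["ee_pos"],"top",lidfit(t,(245,165,290,215),z0),"side",lidfit(s,(250,150,310,215),z0))
cv2.imwrite("pics/l1.png",np.hstack([cv2.resize(t["frame"][160:220,236:296],(400,400),interpolation=cv2.INTER_CUBIC),cv2.resize(s["frame"][150:225,240:315],(400,400),interpolation=cv2.INTER_CUBIC)]))
E
```

```text
0.013422797909865768 [ 0.02  1.23 -2.  ]
shift cm [ 0.06 -0.15  4.22] turn [ 0.001  0.003 -0.004] | yaw now 10.3 t 32.3Traceback (most recent call last):
  File "<stdin>", line 4, in <module>
  File "lid.py", line 13, in lidfit
    keep=np.isin(l,[j for j in range(1,n) if st[j,4]>200]); e=extent(keep)+[x0,x0,y0,y0]
                                                              ~~~~~~^^^^^^
  File "lid.py", line 8, in extent
    ys,xs=np.nonzero(m); k=6; return np.array([xs.min()/k,(xs.max()+1)/k,ys.min()/k,(ys.max()+1)/k])-.5
                                               ~~~~~~^^
    return umr_minimum(a, axis, None, out, keepdims, initial, where)
ValueError: zero-size array to reduction operation minimum which has no identity
```

play_rows(
  steps=[
    [[0.05, -0.15, 2, 0.001, 0.003, 0, 0], [0.05, -0.15, 3, 0.001, 0.003, 0, 0], [0.05, -0.15, 3.5, 0.001, 0.003, 0, 0], [0.05, -0.15, 3.8, 0.001, 0.003, 0, 0], [0.05, -0.15, 4.0, 0.001, 0.003, 0, 0], [0.05, -0.15, 4.0, 0.001, 0.003, 0, 0], [0.05, -0.15, 4.0, 0.001, 0.003, 0, 0]],
  ],
)

```text
time_s: 32.98
ee_pos: [0.6309, 0.017, 0.131]
eef_rot: [-3.141, -0.001, 0.183]
force: [-0.7, 0.0, -1.2]
grip_width: 0.0136
```

```bash
python3 - <<'E'
from lid import *
o=ctrl.get_obs(); print(o["grip_width"],o["force"].round(2),o["moment"].round(2)); rel(.631,.0145,.1275,10.5)
t=cam("top");s=cam("side"); z0=o["ee_pos"][2]-.0255
try: print(o["ee_pos"],"side",lidfit(s,(250,150,310,215),z0))
except Exception as e: print(e)
cv2.imwrite("pics/l1.png",np.hstack([cv2.resize(t["frame"][160:220,236:296],(400,400),interpolation=cv2.INTER_CUBIC),cv2.resize(s["frame"][150:225,240:315],(400,400),interpolation=cv2.INTER_CUBIC)]))
E
```

```text
0.01360047202851442 [-0.67  0.01 -1.22] [-0.07  0.07  0.05]
shift cm [-0.04  0.24  0.35] turn [-0.    -0.001 -0.001] | yaw now 10.5 t 33.0
[0.63090317 0.01695959 0.13100135] side (array([0.6287, 0.0156]), array([-1.39,  1.39, -2.14,  1.88]), array([263.8, 289.7, 177.7, 199. ]))
```

View pics/l1.png

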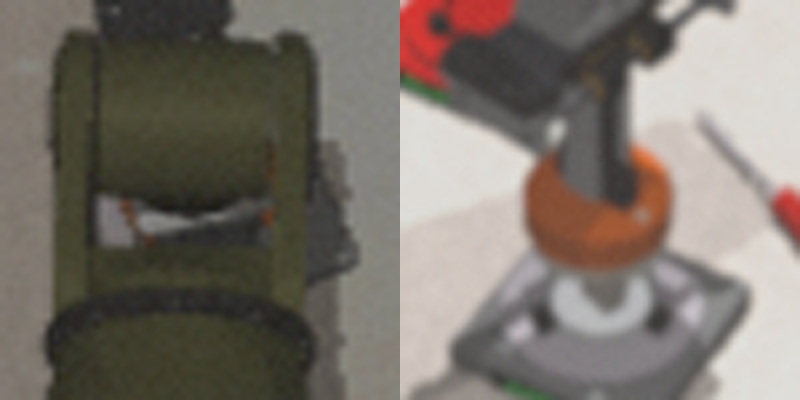

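The side crop shows the lid level over the neck with no contact yet. I lower it slowly and watch the force.

play_rows(
  steps=[
    [[0.1, 0.15, 0, 0, 0, 0, 0], [0.1, 0.15, 0.1, 0, 0, 0, 0], [0.1, 0.15, 0.2, 0, 0, 0, 0], [0.1, 0.15, 0.3, 0, 0, 0, 0], [0.1, 0.15, 0.35, 0, 0, 0, 0], [0.1, 0.15, 0.35, 0, 0, 0, 0]],
  ],
)

```text
time_s: 33.58
ee_pos: [0.6323, 0.0157, 0.1275]
eef_rot: [-3.141, -0.001, 0.182]
force: [2.1, 2.5, -1.1]
grip_width: 0.0136
```

```bash
python3 - <<'E'
from h import *
o=ctrl.get_obs(); print(o["grip_width"],o["ee_pos"].round(4),o["force"].round(2),o["moment"].round(2))
E
```

```text
0.013572179420858936 [0.6323 0.0157 0.1275] [ 2.09  2.5  -1.14] [ 0.43 -0.45 -0.02]
```

play_rows(
  steps=[
    [[0.08, -0.06, 0, 0, 0, 0, 0], [0.08, -0.06, 0, 0, 0, 0, 0], [0.08, -0.06, 0.1, 0, 0, 0, 0], [0.08, -0.06, 0.15, 0, 0, 0, 0], [0.08, -0.06, 0.15, 0, 0, 0, 0], [0.08, -0.06, 0.15, 0, 0, 0, 0]],
  ],
)

```text
time_s: 34.08
ee_pos: [0.6329, 0.0164, 0.1259]
eef_rot: [-3.141, -0.001, 0.182]
force: [-0.3, 0.0, -1.1]
grip_width: 0.0139
```

```bash
python3 - <<'E'
from h import *
o=ctrl.get_obs(); print(o["grip_width"],o["ee_pos"].round(4),o["force"].round(2),o["moment"].round(2))
E
```

```text
0.013935963133376852 [0.6329 0.0164 0.1259] [-0.28  0.02 -1.08] [-0.08  0.02 -0.05]
```

play_rows(
  steps=[
    [[0, 0, 0.05, 0, 0, 0, 0], [0, 0, 0.1, 0, 0, 0, 0], [0, 0, 0.15, 0, 0, 0, 0], [0, 0, 0.2, 0, 0, 0, 0], [0, 0, 0.2, 0, 0, 0, 0]],
  ],
)

```text
time_s: 34.5
ee_pos: [0.6329, 0.0164, 0.1237]
eef_rot: [-3.141, -0.001, 0.182]
force: [0.5, -0.7, -1.7]
grip_width: 0.014
```

```bash
python3 - <<'E'
from h import *
o=ctrl.get_obs(); print(o["grip_width"],o["ee_pos"].round(4),o["force"].round(2),o["moment"].round(2))
E
```

```text
0.013963678428450322 [0.6329 0.0164 0.1237] [ 0.55 -0.7  -1.7 ] [-0.08  0.04  0.  ]
```

play_rows(
  steps=[
    [[0, 0, 0.1, 0, 0, 0, 0], [0, 0, 0.2, 0, 0, 0, 0], [0, 0, 0.3, 0, 0, 0, 0], [0, 0, 0.4, 0, 0, 0, 0], [0, 0, 0.4, 0, 0, 0, 0]],
  ],
)

```text
time_s: 34.92
ee_pos: [0.6329, 0.0164, 0.1199]
eef_rot: [-3.141, -0.001, 0.182]
force: [-0.7, -0.1, 0.8]
grip_width: 0.014
```

```bash
python3 - <<'E'
from h import *
o=ctrl.get_obs(); print(o["grip_width"],o["ee_pos"].round(4),o["force"].round(2),o["moment"].round(2))
E
```

```text
0.013986061317527556 [0.6329 0.0164 0.1199] [-0.67 -0.1   0.78] [-0.12  0.26  0.  ]
```

```bash
python3 - <<'E'
from lid import *
s=cam("side"); z0=ctrl.get_obs()["ee_pos"][2]-.0255
print(lidfit(s,(250,150,310,215),z0), "expected dv for 11mm:", np.subtract(proj(s,(.632,.016,.1055)),proj(s,(.632,.016,.0944))))
E
```

```text
(array([0.6299, 0.0139]), array([-1.48,  1.48, -2.11,  1.85]), array([264.7, 290.2, 180.3, 201.7])) expected dv for 11mm: [-0.03665997 -2.51441497]
```

The picture confirms an 11 mm drop with no slip in the grip, so the lid is in the thread gaps. Next I screw it clockwise while descending.

play_rows(
  steps=[
    [[0, 0, 0.03, 0, 0, 0, 0], [0, 0, 0.05, 0, 0, 0.05, 0], [0, 0, 0.08, 0, 0, 0.1, 0], [0, 0, 0.12, 0, 0, 0.16, 0], [0, 0, 0.15, 0, 0, 0.22, 0], [0, 0, 0.19, 0, 0, 0.29, 0], [0, 0, 0.23, 0, 0, 0.35, 0], [0, 0, 0.23, 0, 0, 0.35, 0]],
  ],
)

```text
time_s: 35.63
ee_pos: [0.633, 0.0164, 0.1179]
eef_rot: [-3.141, -0.001, -0.171]
force: [-0.2, 0.5, 3.3]
grip_width: 0.0132
```

```bash
python3 - <<'E'
from h import *
o=ctrl.get_obs(); print(o["grip_width"],o["ee_pos"].round(4),np.degrees(o["eef_rot"]).round(1),o["force"].round(2),o["moment"].round(2))
E
```

```text
0.013249621179346204 [0.633  0.0164 0.1179] [-1.8e+02 -1.0e-01 -9.8e+00] [-0.24  0.47  3.28] [ 0.1   0.16 -0.11]
```

play_rows(
  steps=[
    [[0, 0, 0.04, 0, 0, 0.09, 0], [0, 0, 0.09, 0, 0, 0.18, 0], [0, 0, 0.14, 0, 0, 0.27, 0], [0, 0, 0.19, 0, 0, 0.36, 0], [0, 0, 0.24, 0, 0, 0.45, 0], [0, 0, 0.29, 0, 0, 0.54, 0], [0, 0, 0.29, 0, 0, 0.54, 0]],
  ],
)

```text
time_s: 36.22
ee_pos: [0.6331, 0.0165, 0.115]
eef_rot: [-3.14, -0.001, -0.713]
force: [0.3, 1.5, 1.3]
grip_width: 0.0137
```

```bash
python3 - <<'E'
from h import *
o=ctrl.get_obs(); print(o["grip_width"],o["ee_pos"].round(4),np.degrees(o["eef_rot"]).round(1),o["force"].round(2),o["moment"].round(2))
E
```

```text
0.013710053263701564 [0.6331 0.0165 0.115 ] [-179.9   -0.   -40.8] [0.27 1.49 1.35] [ 0.32  0.22 -0.11]
```

play_rows(
  steps=[
    [[0, 0, 0.04, 0, 0, 0.08, 0], [0, 0, 0.08, 0, 0, 0.16, 0], [0, 0, 0.12, 0, 0, 0.24, 0], [0, 0, 0.16, 0, 0, 0.3, 0], [0, 0, 0.16, 0, 0, 0.3, 0]],
  ],
)

```text
time_s: 36.63
ee_pos: [0.6332, 0.0169, 0.1135]
eef_rot: [-3.139, 0.0, -1.011]
force: [0.0, 2.1, 0.9]
grip_width: 0.014
```

```bash
python3 - <<'E'
from h import *
o=ctrl.get_obs(); print(o["grip_width"],o["ee_pos"].round(4),np.degrees(o["eef_rot"]).round(1),o["force"].round(2),o["moment"].round(2))
E
```

```text
0.014003663679169985 [0.6332 0.0169 0.1135] [-179.9    0.   -57.9] [0.02 2.09 0.92] [0.51 0.07 0.09]
```

play_rows(
  steps=[
    [[0, 0, 0.04, 0, 0, 0.08, 0], [0, 0, 0.08, 0, 0, 0.16, 0], [0, 0, 0.1, 0, 0, 0.2, 0], [0, 0, 0.1, 0, 0, 0.2, 0]],
  ],
)

```text
time_s: 36.97
ee_pos: [0.6327, 0.017, 0.1132]
eef_rot: [-3.14, 0.001, -1.206]
force: [-8.1, 0.4, 9.3]
grip_width: 0.0156
```

```bash
python3 - <<'E'
from h import *
o=ctrl.get_obs(); print(o["grip_width"],o["ee_pos"].round(4),np.degrees(o["eef_rot"]).round(1),o["force"].round(2),o["moment"].round(2))
E
```

```text
0.01555312824478989 [0.6327 0.017  0.1132] [-179.9    0.   -69.1] [-8.11  0.36  9.25] [-0.08  1.65  0.97]
```

The end stop is reached: the moment about z rose to 1 N·m and z sits at the predicted home height. I let go.

play_rows(
  steps=[
    [[0, 0, 0, 0, 0, -0.04, 0], [0, 0, 0, 0, 0, -0.04, 0.4], [0, 0, 0, 0, 0, -0.04, 0.4], [0, 0, 0, 0, 0, -0.04, 0.4], [0, 0, 0, 0, 0, -0.04, 0.4], [0, 0, 0, 0, 0, -0.04, 0.4], [0, 0, -1.5, 0, 0, -0.04, 0.4], [0, 0, -4, 0, 0, -0.04, 0.4], [0, 0, -8, 0, 0, -0.04, 0.4], [-1.5, 4, -8, 0, 0, 0, 0.4], [-3, 8, -8, 0, 0, 0, 0.4], [-5, 14, -8, 0, 0, 0, 0.4], [-7, 18, -8, 0, 0, 0, 0.4]],
  ],
)

```text
time_s: 38.05
ee_pos: [0.4641, 0.0166, 0.1927]
eef_rot: [-3.14, 0.001, -1.206]
force: [0.6, 0.2, 0.8]
grip_width: 0.0377
```

```bash
python3 - <<'E'
from lid import *
o=ctrl.get_obs(); print(o["ee_pos"].round(3),np.degrees(o["eef_rot"][2]))
t=cam("top");s=cam("side")
cv2.imwrite("pics/l2.png",np.hstack([cv2.resize(t["frame"][160:220,236:296],(400,400),interpolation=cv2.INTER_CUBIC),cv2.resize(s["frame"][150:225,240:315],(400,400),interpolation=cv2.INTER_CUBIC)]))
for z in (.0876,.0944): 
  for c,n,r in ((t,"top",(245,165,290,215)),(s,"side",(250,160,310,215))):
    try: print(n,z,lidfit(c,r,z))
    except Exception as e: print(n,e)
E
```

```text
[0.464 0.017 0.193] -69.1240543103531
top 0.0876 (array([0.6324, 0.0155]), array([-0.23,  0.23, -0.18,  0.18]), array([253.7, 277.3, 175. , 199.2]))
side 0.0876 (array([0.6324, 0.019 ]), array([-0.89,  0.89, -1.41,  1.24]), array([263.8, 290.3, 180. , 202.5]))
top 0.0944 (array([0.6317, 0.0153]), array([-0.28,  0.28, -0.22,  0.22]), array([253.7, 277.3, 175. , 199.2]))
side 0.0944 (array([0.6283, 0.0136]), array([-0.99,  0.98, -1.5 ,  1.32]), array([263.8, 290.3, 180. , 202.5]))
```

View pics/l2.png

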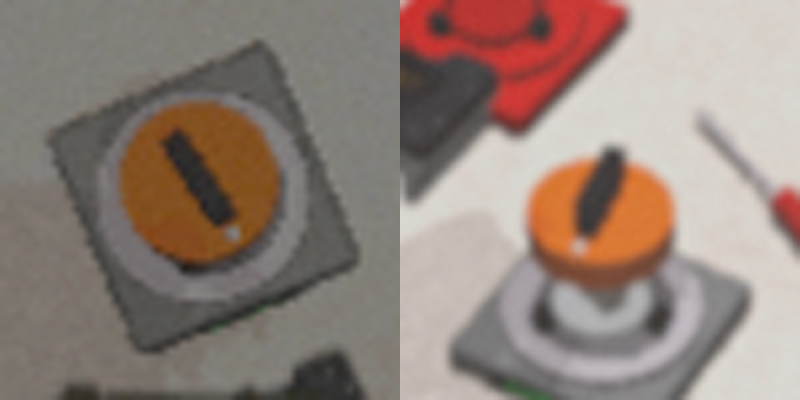

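The crop shows the lid level and centred on the neck, with its white dot at top px (270.2,194.8) and side px (273.6,195.8). I triangulate the dot for height.

```bash
python3 - <<'E'
from h import *
t=cam("top");s=cam("side")
def dot(c,x,y):
    r=4; x0,y0=int(round(x))-r,int(round(y))-r; w=cv2.resize(c["frame"][y0:y0+2*r+1,x0:x0+2*r+1],None,fx=8,fy=8,interpolation=cv2.INTER_LINEAR)[...,0].astype(float)
    w=cv2.GaussianBlur(w,(0,0),5); m=np.ones_like(w); yy,xx=np.mgrid[:w.shape[0],:w.shape[1]]; w[np.hypot(yy-36,xx-36)>20]=0
    k=np.clip(w-0.7*w.max(),0,None); return x0+(k*xx).sum()/k.sum()/8-.44, y0+(k*yy).sum()/k.sum()/8-.44
a=dot(t,270.15,194.75); b=dot(s,273.6,195.8); print(a,b,tri(t,a,s,b)); print(tri(t,(270.15,194.75),s,(273.6,195.8)))
print("d(v)/dz side px/mm",(np.subtract(proj(s,(.61,.0,.111)),proj(s,(.61,0,.121)))/10))
rel(.6330,.0165,.16,-65); rel(.633,.0165,.139,-65)
E
```

```text
(np.float64(270.44043458453405), np.float64(194.55651581469402)) (np.float64(273.1263287291396), np.float64(195.77235636425942)) (array([ 0.60255068, -0.00144571,  0.11327641]), np.float64(0.0021798737692597207))
(array([ 0.60304429, -0.00105559,  0.11230668]), np.float64(0.0003983737221842063))
d(v)/dz side px/mm [0.00469883 0.23013266]
shift cm [  5.99 -15.58   3.43] turn [-0.003 -0.    -0.072] | yaw now -69.1 t 38.2
shift cm [  5.99 -15.57   5.53] turn [-0.003 -0.    -0.072] | yaw now -69.1 t 38.2
```

Dot height is 0.112–0.113 against the 0.111–0.112 expected. I confirm with a gentle touch on the bar top, where contact is expected at z≈0.139.

play_rows(
  steps=[
    [[3, -8, 0, 0, 0, -0.07, 0], [3, -8, 0, 0, 0, -0.07, 0], [6, -15.6, 0, 0, 0, -0.07, 0], [6, -15.6, 0, 0, 0, -0.07, 0], [6, -15.6, 2, 0, 0, -0.07, 0], [6, -15.6, 3.4, 0, 0, -0.07, 0], [6, -15.6, 4.5, 0, 0, -0.07, 0], [6, -15.6, 5, 0, 0, -0.07, 0], [6, -15.6, 5.3, 0, 0, -0.07, 0], [6, -15.6, 5.4, 0, 0, -0.07, 0], [6, -15.6, 5.5, 0, 0, -0.07, 0], [6, -15.6, 5.55, 0, 0, -0.07, 0], [6, -15.6, 5.6, 0, 0, -0.07, 0], [6, -15.6, 5.6, 0, 0, -0.07, 0]],
  ],
  force=20,
)

```text
time_s: 39.42
ee_pos: [0.6336, 0.0165, 0.1392]
eef_rot: [-3.138, -0.001, -1.136]
force: [-0.6, -0.2, 3.3]
grip_width: 0.0003
```

```bash
python3 - <<'E'
from h import *
o=ctrl.get_obs(); print(o["grip_width"],o["ee_pos"].round(4),o["force"].round(2)); rel(.633,.0165,.137,-65)
E
```

```text
0.0003305160569052109 [0.6336 0.0165 0.1392] [-0.59 -0.24  3.32]
shift cm [-0.03  0.05  0.22] turn [-0.004 -0.001 -0.002] | yaw now -65.1 t 39.4
```

Contact came at 0.1392, so the lid's underside is about 18.2 mm below the mouth and it is home. Next is the blue key.

play_rows(
  steps=[
    [[0, 0, -3, 0, 0, 0, 0], [0, 0, -6, 0, 0, -0.1, 0], [5, 4, -6, 0, 0, -0.3, 0], [10, 8, -6, 0, 0, -0.5, 0], [10, 8, -6, 0, 0, -0.7, 0], [10, 8, -6, 0, 0, -1.13, 0], [20.2, 18, -6, 0, 0, -1.13, 0], [20.2, 18, -4, 0, 0, -1.13, 0], [20.2, 18, -2, 0, 0, -1.13, 0], [20.2, 18, 0, 0, 0, -1.13, 0], [20.2, 18, 2, 0, 0, -1.13, 0], [20.2, 18, 2, 0, 0, -1.13, 0], [20.2, 18, 2, 0, 0, -1.13, 0]],
  ],
)

```text
time_s: 40.5
ee_pos: [0.5553, -0.2423, 0.1187]
eef_rot: [-3.14, -0.003, -0.009]
force: [-0.4, 0.6, 0.7]
grip_width: 0.0007
```

```bash
python3 - <<'E'
from h import *
o=ctrl.get_obs(); print(o["ee_pos"].round(4)); rel(.5435,-.248,.06,0); rel(.5435,-.248,.028,0)
E
```

```text
[ 0.5553 -0.2423  0.1187]
shift cm [-1.2   0.59  5.86] turn [-0.002 -0.003 -0.009] | yaw now -0.5 t 40.5
shift cm [-1.2   0.59  9.06] turn [-0.002 -0.003 -0.009] | yaw now -0.5 t 40.5
```

play_rows(
  steps=[
    [[-1.2, 0.6, 2, 0, 0, 0, 0], [-1.2, 0.6, 5, 0, 0, 0, 0], [-1.2, 0.6, 7.5, 0, 0, 0, 0], [-1.2, 0.6, 8.3, 0, 0, 0, 0], [-1.2, 0.6, 8.7, 0, 0, 0, 0], [-1.2, 0.6, 9.0, 0, 0, 0, 0], [-1.2, 0.6, 9.1, 0, 0, 0, 0], [-1.2, 0.6, 9.1, 0, 0, 0, 0], [-1.2, 0.6, 9.1, 0, 0, 0, 0]],
  ],
)

```text
time_s: 41.25
ee_pos: [0.5446, -0.2481, 0.0292]
eef_rot: [-3.141, -0.005, -0.009]
force: [2.3, 3.7, 4.2]
grip_width: 0.0007
```

```bash
python3 - <<'E'
from h import *
o=ctrl.get_obs(); print(o["ee_pos"].round(4),o["force"].round(1)); rel(.549,-.3575,.06,0); rel(.549,-.3575,.0275,0)
E
```

```text
[ 0.5446 -0.2481  0.0292] [2.3 3.7 4.2]
shift cm [ 0.56 10.93 -3.09] turn [-0.001 -0.005 -0.009] | yaw now -0.5 t 41.2
shift cm [ 0.54 10.93  0.16] turn [-0.001 -0.005 -0.009] | yaw now -0.5 t 41.2
```

play_rows(
  steps=[
    [[0, 0, 0.1, 0, 0, 0, 0], [0, 0, 0.18, 0, 0, 0, 0], [0, 0, 0.18, 0, 0, 0, 0], [0, 0, 0.18, 0, 0, 0, 0]],
  ],
)

```text
time_s: 41.58
ee_pos: [0.5449, -0.2483, 0.0282]
eef_rot: [-3.141, -0.006, -0.009]
force: [-2.0, 2.9, 9.1]
grip_width: 0.0004
```

play_rows(
  steps=[
    [[0, 0, -2, 0, 0, 0, 0], [0, 0, -5, 0, 0, 0, 0], [0.5, 4, -5, 0, 0, 0, 0], [0.5, 8, -5, 0, 0, 0, 0], [0.5, 10.9, -5, 0, 0, 0, 0], [0.5, 10.9, -5, 0, 0, 0, 0], [0.5, 10.9, -3, 0, 0, 0, 0], [0.5, 10.9, -3, 0, 0, 0, 0]],
  ],
)

```text
time_s: 42.25
ee_pos: [0.5473, -0.357, 0.0548]
eef_rot: [-3.139, -0.003, -0.01]
force: [-0.6, 0.7, -0.9]
grip_width: 0.0006
```

```bash
python3 - <<'E'
from h import *
o=ctrl.get_obs(); print(o["ee_pos"].round(4),o["force"].round(1)); rel(.549,-.3575,.0275,0)
E
```

```text
[ 0.5473 -0.357   0.0548] [-0.6  0.7 -0.9]
shift cm [0.16 0.06 2.74] turn [-0.003 -0.003 -0.01 ] | yaw now -0.6 t 42.2
```

Blue bottomed out at 9 N and z=0.028. Now green.

play_rows(
  steps=[
    [[0.15, 0.05, 1.5, 0, 0, 0, 0], [0.15, 0.05, 2.2, 0, 0, 0, 0], [0.15, 0.05, 2.6, 0, 0, 0, 0], [0.15, 0.05, 2.75, 0, 0, 0, 0], [0.15, 0.05, 2.85, 0, 0, 0, 0], [0.15, 0.05, 2.85, 0, 0, 0, 0], [0.15, 0.05, 2.85, 0, 0, 0, 0]],
  ],
)

```text
time_s: 42.83
ee_pos: [0.5486, -0.357, 0.0281]
eef_rot: [-3.139, -0.002, -0.01]
force: [-9.2, 5.5, 13.1]
grip_width: 0.0003
```

play_rows(
  steps=[
    [[0, 0, -3, 0, 0, 0, 0], [0, 0, -7, 0, 0, 0, 0], [0, 0, -11, 0, 0, 0, 0], [-5, -3, -14, 0, 0, 0, 0], [-9, -6, -14, 0, 0, 0, 0], [-12, -9, -14, 0, 0, 0, 0], [-12, -9, -14, 0, 0, 0, 0]],
  ],
)

```text
time_s: 43.42
ee_pos: [0.4272, -0.2644, 0.1691]
eef_rot: [-3.139, -0.003, -0.01]
force: [-0.2, -0.4, -0.2]
grip_width: 0.0004
```

```bash
python3 - <<'E'
from h import *
o=ctrl.get_obs(); print(o["ee_pos"].round(4),o["force"].round(1))
t=cam("top");s=cam("side"); cv2.imwrite("pics/end.png",np.hstack([cv2.resize(t["frame"][130:260,110:450],(800,306)[0:2],interpolation=cv2.INTER_CUBIC)])); 
for c in ("blue","yellow","green"): print(c,[onz(t,*b[1],.034).round(4) for b in blobs(t,c,(320,190,380,225))],[onz(s,*b[1],.034).round(4) for b in blobs(s,c,(290,255,365,325))])
E
```

```text
[ 0.4272 -0.2644  0.1691] [-0.2 -0.4 -0.2]
blue [array([ 0.5435, -0.2475,  0.034 ])] [array([ 0.541, -0.248,  0.034])]
yellow [array([ 0.5465, -0.3026,  0.034 ])] [array([ 0.5432, -0.3033,  0.034 ])]
green [array([ 0.5499, -0.3572,  0.034 ])] [array([ 0.5471, -0.3567,  0.034 ])]
```

View pics/end.png

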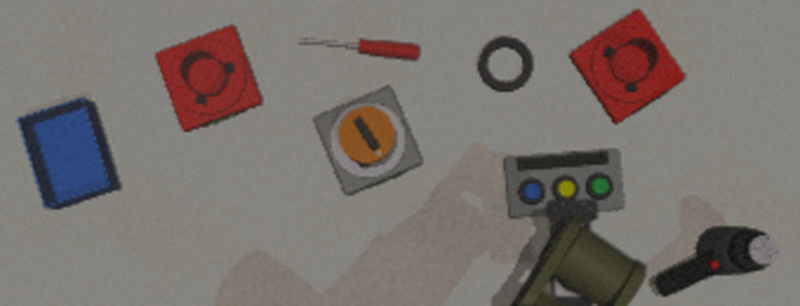

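The final picture shows the lid on the tub at crop (367,135), the keys up at crop row ~188, the bystanders in place and the arm clear. I hand in.

```bash
python3 -c "
from station import ctrl
print(ctrl.hand_in())"
```

```text
the job is handed in; nothing more can be done
None
```

The job is done and handed in at about 43 s of the 210 s allowed. The station gave no verdict.

- **Keys:** Yellow was pressed first, with the tub still empty. Blue, then green, came only after the lid was home and released. Each key bottomed out at z ≈ 0.028 m (9 to 18 N), and in the last pictures all three look up.
- **Connectors:** All five went into the tub. The first grasp on one closed empty because I lifted too soon; I retried it. They landed as a straight stack, so by its dimensions the top block's centre is about 12.5 mm below the rim. That is inside the 10 mm limit but only by 2.5 mm. I did not check the stack again after the lid went on.
- **Lid:** It was set level and turned out to sit over the thread gaps already, so it dropped about 11 mm without any backward turn. I then screwed it clockwise about 75 to 80 degrees to the end stop, where the twist rose to about 1 N·m.
- **Lid checks:** A touch on the bar top put the underside about 18.2 mm below the mouth, against 18.4 mm for the stop. The camera reading of the lid's white dot came out 1 to 2 mm higher, and the side-view outline fit also read higher. I put both down to image resolution and lighting and trusted the touch.
- **Surroundings:** By eye in the last pictures, the heat gun, bin, screwdriver, tape and red look-alikes are where they started. The arm is clear of everything.

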